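# Close and lock the tab-lock lid of a blood-sample carrier

### The arm

A 6-joint arm with a two-finger parallel gripper is mounted at the origin on the work surface. World frame = base frame: x ahead of the robot, y to its left, z up, the work surface at z = 0. Lengths are in mm, angles in rad, forces in N, time in s.
With the tool pointing down it reaches from about 350 to 850 mm from the base axis. Payload 8.1 kg.
Tool frame: the origin (TCP) lies between the finger pads; the fingertips stand 8 mm ahead of it and the grasp point (between the pads) lies 11 mm behind it; z points along the fingers, y is the direction in which the jaws open and shut (so a half turn about z gives the same grasp; the last joint's range is limited). The gripper opens to 93 mm and grips with 3 to 60 N. Pads are 15 mm wide; open, the fingers measure 128 mm over their backs; the gripper's body (75 mm by 188 mm) begins 65 mm behind the grasp point.
Start: joints at [1.201, 0.13, 1.488, -0, 1.523, -0.085], TCP at [168.557, 575.841, 190.335] pointing down, gripper open.
Joint ranges: [-2.96, 2.96], [-0.89, 2.26], [0.02, 2.5], [-1.34, 4.48], [0, 2.73], [-2.66, 2.66]. Speed limits (rad/s): [2.39, 2.39, 2.79, 3.14, 3.14, 3.14].

### API

Orientations are given as a rotation vector (axis times angle).
In Python, from station import monitor, vision, arm gives the robot as it stands.
- The arm moves only by the tool send_rows, never from a script. Its argument "steps" is a list that holds one entry, the list of rows, each a list of 6 numbers: the shift along the tool's x, y, z as a fraction of full scale, then the turn, a rotation vector about the tool's x, y, z as a fraction of full scale. In form: [[[x, y, z, wx, wy, wz], ...]]. A call has 1 to 20 rows; each row shifts and turns the commanded pose from where the row before left it, along the tool's axes as they then stand; what a row does not reach is not made up. Full scale, the value 1, is 25 cm for a shift and 6 degrees for a turn. A row lasts 1/12 s, in which the tool goes at most 41.7 mm and 7.16 degrees, less where a joint would pass 70% of its speed; a pose out of reach is approached as far as the arm can. A call with a number of a shift or a turn outside -1 to 1 is refused whole. A call with a gripper value outside its range is refused whole. "fingers" is the closure, from 0 (fully open) to 1 (shut), set as the call begins (left out, the last holds). The fingers move at their own pace and stop on an object; "force" is the grip in N (left out, the last holds). Time passes only in rows, so rows that do not move let the fingers close. It gives the time, the measured TCP pose, the force and the opening at its end, in the units of the state.
- monitor.observe(): the state, without advancing time (a new reading comes with each control period).
- vision.grab_frame(name): name is "scene" or "top"; returns the picture (420x560x3 uint8, red, green, blue); there is no depth.
- vision.camera_model(name): a dict with "K" (3x3 intrinsics, pixels), "rvec" (rotation vector, rad) and "tvec" (3), from world to camera coordinates, as OpenCV has them. Camera axes: x right, y down, z forward; pixel columns grow to the right and rows downward; lengths in mm; the calibration is good to about 2 mm. A picture is of the moment at which its call begins. camera_model takes no time and is no camera call.
- arm.sign_off(): hands the job in, once; it reports no verdict.
Trained networks look in the newest picture that a camera, given by its name, has taken for a name from the list of things; names that differ only in an ending like _2 or _b are one class to them, and where a whole thing is asked for, a point or a joint stands for the part that bears it (a point fixed in the world has none). Each returns a list of dicts, best first, with "conf" (0 to 1); they miss things now and then, are a little off and sometimes report something else, mostly with a low value. They report only what shows in the picture. A call takes as long as a camera call.
- vision.cut_out(name, camera): "pixels" (420x560 bool, what is visible of it) and "rect" ([centre column, centre row, width, height] in pixels, round what is visible of it).
The state is a dict: "t": time; "joint_positions": joint angles; "joint_vel": joint speeds; "effort": joint torques, N m; "ee_pos": TCP position; "ee_rot": TCP orientation; "contact_force": force on the tool from outside, world axes, zero at the start; "wrist_torque": the same for the moment, N m; "finger_gap": finger opening in mm.
Only numpy, scipy, OpenCV 4.12 (cv2) and the standard library are available. Lean on these libraries where they do the work, as an engineer would, in place of code of your own. Each camera call takes 0.05 s, during which the arm holds its last target. There are 200 camera calls.

### The job

The rack of blood tubes is ready for the courier: close the sample carrier and lock its lid. Lower the lid gently onto its seal, then pinch both red tabs of the knob and, pressing the lid down against the seal, turn the knob clockwise all the way to its stop, and let go so that both tabs spring fully out into the lock. Press no harder than 22 N and load each tab with less than 25 N, so that neither seal nor latch is damaged, and leave the things standing around where they are.

Things in the scene. Friction and masses are not known exactly. Their poses are not given: they have to be found in the camera images.
- carrier: Blue rigid sample carrier, fixed on the bench: 220 mm deep (x), 280 mm wide (y), rim 140 mm high, walls 6 mm. Origin: centre of its underside; x points from its front (the robot's side) to the hinge side, z up. A fixed red rack of capped tubes, up to 111 mm high, stands inside.
- lid (a joint): Angle (rad) of the pale lid, hinged on the carrier's far (+x) rim; grows as it opens (front edge rises), 0 = nominally closed. Stiff hinge (friction 0.35 N m): the lid stays where it is put. It meets the free seal at 0.007 to 0.053 and locks at -0.025 to 0.021: the frame with seal, bumpers and keeper sits up to 5 mm higher or lower from carrier to carrier. Lid 232 mm hinge to front edge, 290 mm wide, 10 mm thick, 0.22 kg with knob.
- bumpers (a joint): How far the two small firm rubber stop bumpers beside the black bulb seal on the front rim are squeezed (m). The lid squeezes the seal first (2.1 N/mm, free height 6.8 mm above the bumpers), then meets them; 0 until then. Slowly pressed at the knob, 14 to 19 N brings the lid low enough to latch; keep under 22 N (15 N at the lip): near 26 N the bumpers pass 0.0007 and the seal is damaged. Latched, they read about 0.0003.
- hinge_mid (a point): Middle of the lid's hinge axis, 115 mm behind (carrier +x) and 144 mm above the carrier's origin. The axis lies along the carrier's y axis.
- lid_lip (a point): Middle of the upper face of the thumb lip on the lid's front edge (lip 22 mm deep, 110 mm wide, 8 mm thick, sticking out past the carrier's front wall, free space below). The point lies 243 mm from the hinge axis along the lid and 9 mm above the lid's underside plane, which holds the axis. x points to the hinge, z out of the lid's top.
- knob_skirt (a point): On the knob's axis (167 mm from the hinge), level with the top face of its black round skirt: radius 46 mm, 5 mm thick, turns with the knob, 14 mm above the lid's top. Fingertips can rest and press on it beside the tabs. A black bar grip 74 mm long, 28 mm thick, 32 mm high stands on it, with a white pointer to one end. z is the knob's axis, out of the lid.
- knob (a joint): Angle (rad) of the knob, 0 = unlocked, grows clockwise seen from above. Stop at 1.32, just past the lock notch (1.30), where the pointer points to the carrier's front (-x). Play 0.02 to 0.05 in the notches; it leaves one only with both tabs pinched. At 0.68 the tongue meets the keeper and goes under it only with the lid pressed down; then it wedges in and rubs a little. Turned against the keeper with the lid too high, it just jams.
- tab_a_face (a point): Centre of the outer face of one red release tab, on the flank of the bar grip: face 26 mm wide, 25 mm high, from 3 to 28 mm above the skirt; this point is 17 mm above the skirt and, at rest, 24 mm from the knob's axis (48 mm across both tabs). x points straight out from the knob's axis, z along it.
- tab_b_face (a point): The same for the other red tab, on the opposite flank of the bar grip.
- tab_a (a joint): How far this tab is pushed in (m): 0 = fully out, 0.006 = fully in. Spring: 4 N to start, 8.5 N at 3.5 mm, where its pawl is clear of the notch, 11.5 N fully in. Both must be in at once (36 to 41 mm across the faces). More than 25 N on a tab breaks it.
- tab_b (a joint): The same for the other tab.
- pipette_stand: Loose stand with a pipette, base 110 mm across, 265 mm high; leave alone. Origin under its base.
- disinfectant: Loose yellow bottle, 68 mm across, 190 mm high; leave alone. Origin under its base.
- tip_box: Loose red pipette-tip box with pale lid, 87 by 122 by 65 mm; leave alone. Origin under it.

How it is judged:
By the outcome, as a careful person would: the job done as asked, in the order asked, and still so for the second after the job is handed in, with the robot touching nothing.
It also fails if it takes over 70 s, if anything falls off the work surface, if the arm or the gripper's body presses on something with over 40 N, if the wrist force passes 120 N, or if a joint passes its speed limit or range.

## Working session

There is one attempt and no reset: what is moved stays moved. The work goes in short steps, Python scripts to look and compute and a tool call to move; the robot and the scene stay as the last step left them, time stands still between calls to the robot, and variables do not carry over. Pictures are saved under pics/ and viewed, about 8 in all and at most 12, crops included, and the job is handed in when it is done.

Besides the shell and the picture viewer there is one more tool, called after "Request:" as name(argument=value, ...) on one line, values as JSON. send_rows: Moves the arm, as the interface text tells. Its arguments: {"type":"object","properties":{"steps":{"type":"array","items":{"type":"array","items":{"type":"array","items":{"type":"number"}}}},"fingers":{"type":"number"},"force":{"type":"number"}},"required":["steps"]}

```bash
ls; mkdir -p pics
cat > h.py <<'E'
import numpy as np, cv2
from scipy.spatial.transform import Rotation as R
from station import monitor, vision, arm
np.set_printoptions(precision=3,suppress=True)
def cam(n):
    c=vision.camera_model(n); return np.array(c["K"],float),np.array(c["rvec"],float),np.array(c["tvec"],float)
def proj(n,P):
    K,r,t=cam(n); return cv2.projectPoints(np.array(P,float).reshape(-1,1,3),r,t,K,None)[0].reshape(-1,2)
def ray(n,uv,z):
    K,r,t=cam(n); M=cv2.Rodrigues(r)[0]; o=-M.T@t; d=M.T@np.linalg.inv(K)@np.array([*uv,1.]); return o+d*(z-o[2])/d[2]
def st():
    s=monitor.observe(); print({k:np.round(np.array(v,float),3).tolist() for k,v in s.items()}); return s
def save(im,f): cv2.imwrite("pics/"+f,cv2.cvtColor(im,cv2.COLOR_RGB2BGR))
E
python3 - <<'E'
from h import *
st()
for n in("scene","top"):
    im=vision.grab_frame(n); save(im,n+"0.png"); K,r,t=cam(n); M=cv2.Rodrigues(r)[0]; print(n,K.ravel(),"pos",-M.T@t,"fwd",M[2])
    for q in("carrier","lid","knob","tab_a","knob_skirt","lid_lip"):
        for d in vision.cut_out(q,n)[:2]: print(n,q,round(d["conf"],2),np.round(d["rect"],1),d["pixels"].sum())
E
```

```text
pics
{'t': 0.0, 'joint_positions': [1.201, 0.131, 1.489, 0.0, 1.523, -0.085], 'joint_vel': [0.001, -0.001, -0.002, -0.0, -0.001, -0.001], 'effort': [-0.0, -55.984, -49.176, 0.077, 0.035, -0.0], 'ee_pos': [168.313, 575.269, 189.306], 'ee_rot': [-0.446, -3.109, 0.003], 'contact_force': [-0.43, 0.326, -0.494], 'wrist_torque': [0.006, -0.013, -0.017], 'finger_gap': 92.894}
scene [397.122   0.    275.409   0.    397.122 207.349   0.      0.      1.   ] pos [330.923  91.337 857.43 ] fwd [ 0.349 -0.114 -0.93 ]
scene carrier 0.56 [312.2 194.4 192.4 166.7] 19584
scene lid 0.66 [310.9 160.8 190.7  99.5] 10094
scene knob 0.9 [309.6 149.4  54.3  38.6] 1576
scene knob 0.63 [313.4 194.3 193.2 164.4] 19561
scene tab_a 0.48 [307.9 147.2  20.3  19.1] 266
scene knob_skirt 0.69 [309.6 145.4  53.1  38.7] 1600
scene lid_lip 0.63 [310.9 158.1 193.8  96.1] 9888
top [486.211   0.    286.921   0.    486.211 208.786   0.      0.      1.   ] pos [ 431.355    6.472 1195.705] fwd [ 0.156  0.027 -0.987]
top carrier 0.57 [339.2 195.8 160.1 116.7] 15586
top carrier 0.35 [334.9 181.9  11.3  13.9] 184
top lid 0.74 [339.5 177.9 154.7  90.9] 11280
top lid 0.63 [337.7 195.1 156.6 120. ] 15575
top knob 0.93 [336.9 179.   44.5  32. ] 1304
top knob_skirt 0.68 [337.8 179.8  48.6  33.7] 1352
top lid_lip 0.69 [338.6 176.7 157.8  92.3] 11149
top lid_lip 0.45 [436.8 196.6  58.4  43.7] 2103
```

```bash
python3 -c "
import cv2,numpy as np
a=cv2.imread('pics/scene0.png');b=cv2.imread('pics/top0.png')
cv2.imwrite('pics/both0.png',np.vstack([a,b])[:, :])
"
```

```text
(no output)
```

View pics/scene0.png

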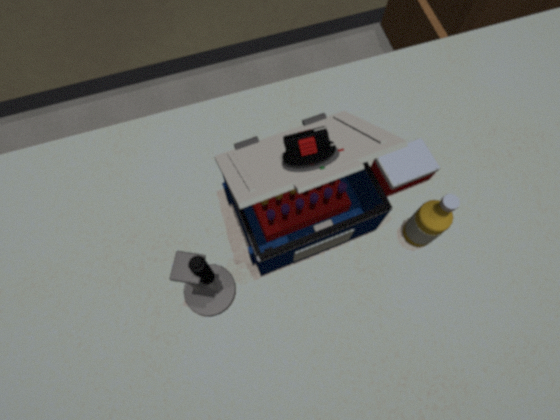

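View pics/top0.png

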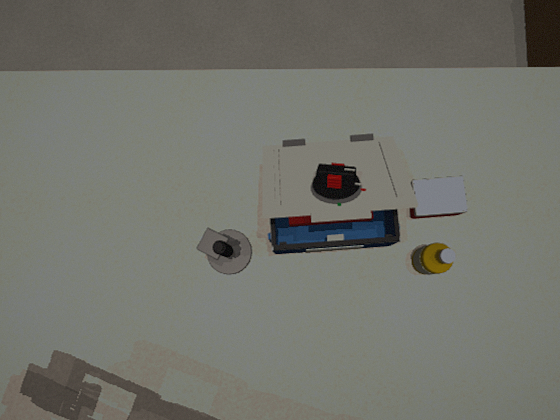

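The scene picture shows the carrier at about (312,195) with its lid half open, knob at (310,147), pipette stand left front (208,285), tip box right (405,165) and bottle right front (428,222). The top picture shows the same, with the knob at (337,180). I'll zoom in to pick corners.

```bash
python3 -c "
import cv2,numpy as np
a=cv2.imread('pics/scene0.png')[100:280,205:420];b=cv2.imread('pics/top0.png')[125:265,255:475]
a=cv2.resize(a,None,fx=3.3,fy=3.3,interpolation=cv2.INTER_CUBIC);b=cv2.resize(b,None,fx=3.6,fy=3.6,interpolation=cv2.INTER_CUBIC)
cv2.imwrite('pics/a.png',a);cv2.imwrite('pics/b.png',b);print(a.shape,b.shape)"
```

```text
(594, 710, 3) (504, 792, 3)
```

View pics/a.png

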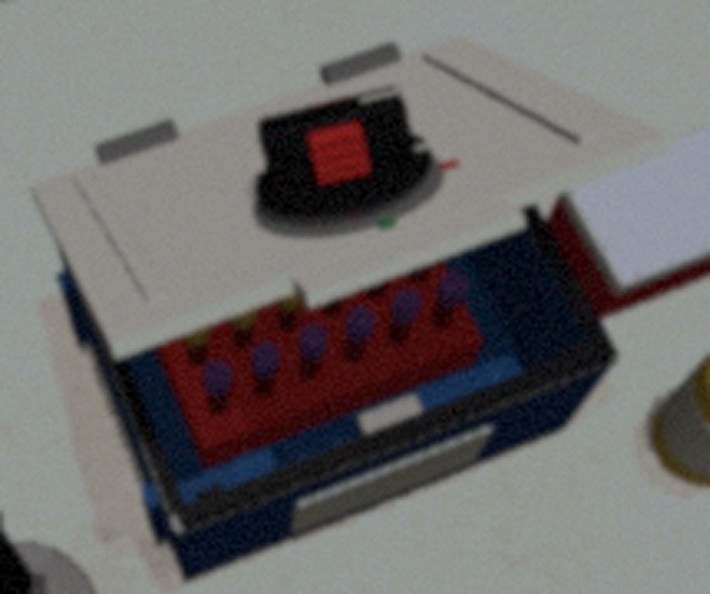

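View pics/b.png

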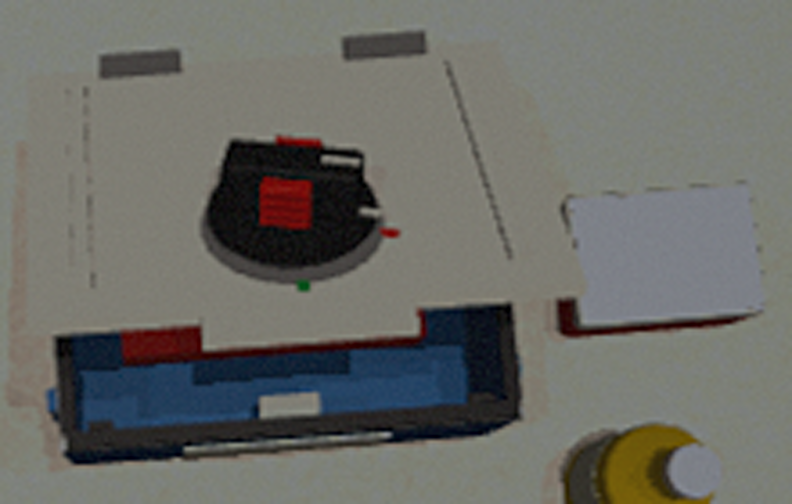

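```bash
cat > fit.py <<'E'
from h import *
from scipy.optimize import least_squares, minimize
def T(p,P):
    c,s=np.cos(p[2]),np.sin(p[2]); P=np.atleast_2d(np.array(P,float))
    return P@np.array([[c,s,0],[-s,c,0],[0,0,1]])+[p[0],p[1],0]
def L(th,r,y,h): # lid coords -> carrier
    return [115-r*np.cos(th)-h*np.sin(th)*-1*-1 if 0 else 115-r*np.cos(th)+h*np.sin(th), y, 144+r*np.sin(th)+h*np.cos(th)]
def box(x0,x1,y0,y1,z0,z1): return [[x,y,z] for x in(x0,x1) for y in(y0,y1) for z in(z0,z1)]
def lidbox(th,r0,r1,y,h0,h1): return [L(th,r,yy,h) for r in(r0,r1) for yy in(-y,y) for h in(h0,h1)]
E
cat > f1.py <<'E'
from fit import *
S=lambda u,v:(205+u/3.3,100+v/3.3)
Tp=lambda u,v:(255+u/3.6,125+v/3.6)
def pts(th): return [("scene",[-110,140,140],S(183,532)),("scene",[-110,-140,140],S(614,354)),("scene",[-110,140,0],S(185,580)),("scene",[-110,-140,0],S(562,434)),
 ("scene",L(th,232,145,5),S(118,355)),("scene",L(th,0,145,10),S(35,190)),
 ("top",[-110,140,140],Tp(68,460)),("top",[-110,-140,140],Tp(520,415)),("top",L(th,232,145,5),Tp(14,335)),("top",L(th,232,-145,5),Tp(586,295)),
 ("top",L(th,254,55,5),Tp(203,350)),("top",L(th,254,-55,5),Tp(420,335))]
def res(p): return np.concatenate([proj(n,T(p,P))[0]-uv for n,P,uv in pts(p[3])])
def run():
    for th0 in (.4,.8,1.2):
        s=least_squares(res,[560,-80,0.05,th0],loss="soft_l1",x_scale=[10,10,.05,.05]); print(s.x,s.cost); 
        if th0==.8: b=s
    print(b.fun.reshape(-1,2) if 0 else res(b.x).reshape(-1,2)); return b.x
if __name__=="__main__":
    x=run()
    # skirt check
    for n in("scene","top"):
        print(n,proj(n,T(x,[L(x[3],167,0,24),L(x[3],167,0,56),L(x[3],243,0,9)])))
    np.save("p.npy",x)
    for n in("scene","top"):
        im=cv2.cvtColor(cv2.imread(f"pics/{n}0.png"),cv2.COLOR_BGR2RGB).copy()
        for B in (box(-110,110,-140,140,0,140),lidbox(x[3],0,232,145,0,10),lidbox(x[3],232,254,55,1,9)):
            q=proj(n,T(x,B))
            for i in range(8):
                for j in range(i):
                    if bin(i^j).count("1")==1: cv2.line(im,tuple(int(v*16) for v in q[i]),tuple(int(v*16) for v in q[j]),(0,255,0),1,cv2.LINE_AA,4)
        save(im,n+"_ov.png")
    a=cv2.imread("pics/scene_ov.png")[90:290,195:435];b=cv2.imread("pics/top_ov.png")[115:275,245:485]
    cv2.imwrite("pics/ov.png",np.vstack([cv2.resize(a,None,fx=1.65,fy=1.65,interpolation=3),cv2.resize(b,None,fx=1.65,fy=1.65,interpolation=3)]))
E
python3 f1.py
```

```text
[627.724 -64.765   0.077   0.692] 14.20261411281854
[627.724 -64.765   0.077   0.692] 14.202614112844383
[627.724 -64.765   0.077   0.692] 14.202614112817702
[[-2.135  0.533]
 [ 1.476  0.686]
 [-0.225  1.457]
 [ 0.249 -0.993]
 [-1.474  1.129]
 [-1.948 -0.621]
 [-1.616 -2.546]
 [ 1.84   0.438]
 [ 4.283 -0.113]
 [ 0.545 -0.6  ]
 [ 0.687  0.131]
 [ 0.354 -0.169]]
scene [[308.374 152.26 ]
 [304.469 134.731]
 [328.317 176.286]]
top [[336.574 182.658]
 [336.599 169.433]
 [341.304 214.5  ]]
```

View pics/ov.png

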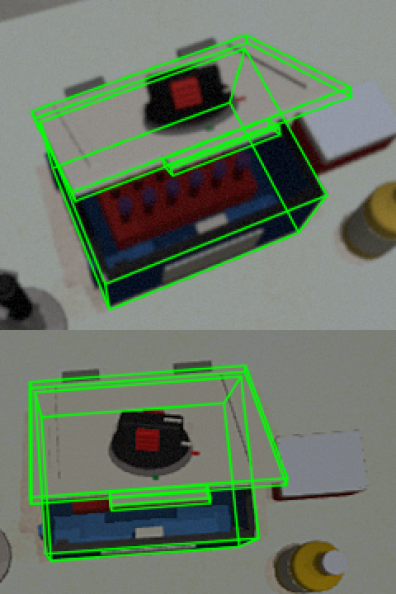

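The overlay fits well: carrier near (628, −65), yaw 0.077, lid about 0.69 rad. I'll raise the tool and turn it into the carrier's axes first.

Request:
send_rows(steps=[[[0, 0, -0.155, 0, 0, -0.575], [0, 0, -0.155, 0, 0, -0.575], [0, 0, -0.155, 0, 0, -0.575], [0, 0, -0.155, 0, 0, -0.575], [0, 0, -0.155, 0, 0, -0.575], [0, 0, -0.155, 0, 0, -0.575], [0, 0, 0, 0, 0, 0]]], fingers=1, force=10)

```text
t: 1.28
ee_pos: [169.0, 577.1, 433.2]
ee_rot: [-0.126, 3.134, 0.02]
contact_force: [-0.1, -0.3, 1.1]
finger_gap: 50.9
```

```bash
cat > go.py <<'E'
import sys
from fit import *
p=np.load("p.npy")
def lipgoal(th,dz=0):
    c=np.array(L(th,243,0,9)); xt=c[0]-6*min(1,np.sin(th)/.64); zt=c[2]+(xt+7.5-c[0])*np.tan(th)
    return T(p,[xt,0,zt+8+dz])[0]
def delta(goal,phi=None):
    s=monitor.observe(); Rm=R.from_rotvec(s["ee_rot"]); y=Rm.as_matrix()[:,1]
    f=np.arctan2(y[1],y[0]); d=Rm.inv().apply(goal-np.array(s["ee_pos"]))
    print("t",round(s["t"],2),"pos",np.array(s["ee_pos"]),"phi",f,"tilt",Rm.as_matrix()[:,2],"F",np.array(s["contact_force"]),"gap",s["finger_gap"],"j6",s["joint_positions"][5])
    print("goal",goal,"tool delta mm",d,"frac",d/250)
    if phi is not None: print("wz total frac (6deg)",-np.degrees((phi-f+np.pi)%(2*np.pi)-np.pi)/6)
E
python3 - <<'E'
from go import *
print("stand",ray("top",(229,252),0),ray("top",(222,248),265),"bottle",ray("top",(430,262),0),"tipbox",ray("top",(438,196),65))
delta(lipgoal(p[3],40),p[2]+np.pi/2)
E
```

```text
stand [512.718 181.048   0.   ] [502.314 156.033 265.   ] bottle [ 490.04  -309.577    0.   ] tipbox [ 641.022 -317.293   65.   ]
t 1.28 pos [169.045 577.146 433.182] phi 1.6511909172212593 tilt [ 0.005  0.013 -1.   ] F [-0.107 -0.317  1.144] gap 50.886992040145195 j6 -0.4505311312822635
goal [555.643 -70.299 355.297] tool delta mm [-332.934 -677.312   71.5  ] frac [-1.332 -2.709  0.286]
wz total frac (6deg) 0.035982775863835095
```

Request:
send_rows(steps=[[[-0.0701, -0.1426, 0, 0, 0, 0], [-0.0701, -0.1426, 0, 0, 0, 0], [-0.0701, -0.1426, 0, 0, 0, 0], [-0.0701, -0.1426, 0, 0, 0, 0], [-0.0701, -0.1426, 0, 0, 0, 0], [-0.0701, -0.1426, 0, 0, 0, 0], [-0.0701, -0.1426, 0, 0, 0, 0], [-0.0701, -0.1426, 0, 0, 0, 0], [-0.0701, -0.1426, 0, 0, 0, 0], [-0.0701, -0.1426, 0, 0, 0, 0], [-0.0701, -0.1426, 0, 0, 0, 0], [-0.0701, -0.1426, 0, 0, 0, 0], [-0.0701, -0.1426, 0, 0, 0, 0], [-0.0701, -0.1426, 0, 0, 0, 0], [-0.0701, -0.1426, 0, 0, 0, 0], [-0.0701, -0.1426, 0, 0, 0, 0], [-0.0701, -0.1426, 0.05, 0, 0, 0], [-0.0701, -0.1426, 0.08, 0, 0, 0], [-0.0701, -0.1426, 0.08, 0, 0, 0], [0, 0, 0, 0, 0, 0]]])

```text
t: 2.95
ee_pos: [550.1, -75.0, 366.3]
ee_rot: [0.112, -3.132, -0.0]
contact_force: [-0.1, -0.8, -1.4]
finger_gap: 0.4
```

Run:
```python
from go import *
delta(lipgoal(p[3],8),p[2]+np.pi/2)
# path fractions, in carrier axes: tool x = -carrier x
ths=np.linspace(p[3],0.05,26)
g=np.array([[L(t,243,0,9)[0]-6*min(1,np.sin(t)/.64),0,0] for t in ths]); G=np.array([lipgoal(t) for t in ths])
print(np.c_[ths[1:],-np.diff(g[:,0])/250,-np.diff(G[:,2])/250,G[1:]])
```

```text
t 2.95 pos [550.108 -74.962 366.321] phi 1.642286549779926 tilt [-0.008 -0.    -1.   ] F [-0.11  -0.79  -1.435] gap 0.4199210881015007 j6 -1.869235878614161
goal [555.643 -70.299 323.297] tool delta mm [-6.195  4.233 42.979] frac [-0.025  0.017  0.172]
wz total frac (6deg) -0.04904766973985144
[[  0.667   0.016   0.019 551.739 -70.599 310.669]
 [  0.641   0.015   0.019 547.96  -70.889 305.927]
 [  0.615   0.015   0.019 544.311 -71.169 301.074]
 [  0.59    0.014   0.02  540.791 -71.439 296.115]
 [  0.564   0.014   0.02  537.405 -71.699 291.052]
 [  0.538   0.013   0.021 534.154 -71.949 285.888]
 [  0.512   0.012   0.021 531.041 -72.188 280.627]
 [  0.487   0.012   0.021 528.067 -72.416 275.273]
 [  0.461   0.011   0.022 525.235 -72.634 269.829]
 [  0.435   0.011   0.022 522.546 -72.84  264.298]
 [  0.41    0.01    0.022 520.002 -73.035 258.685]
 [  0.384   0.01    0.023 517.605 -73.22  252.993]
 [  0.358   0.009   0.023 515.356 -73.392 247.224]
 [  0.333   0.008   0.023 513.257 -73.553 241.384]
 [  0.307   0.008   0.024 511.31  -73.703 235.476]
 [  0.281   0.007   0.024 509.514 -73.841 229.504]
 [  0.256   0.007   0.024 507.873 -73.967 223.471]
 [  0.23    0.006   0.024 506.386 -74.081 217.381]
 [  0.204   0.005   0.025 505.055 -74.183 211.238]
 [  0.178   0.005   0.025 503.881 -74.273 205.046]
 [  0.153   0.004   0.025 502.865 -74.351 198.809]
 [  0.127   0.003   0.025 502.006 -74.417 192.531]
 [  0.101   0.003   0.025 501.306 -74.471 186.215]
 [  0.076   0.002   0.025 500.765 -74.512 179.865]
 [  0.05    0.002   0.026 500.384 -74.542 173.486]]
```

Request:
send_rows(steps=[[[-0.0125, 0.0085, 0.057, 0, 0, 0], [-0.0125, 0.0085, 0.057, 0, 0, 0], [0, 0, 0.057, 0, 0, 0], [0, 0, 0, 0, 0, 0], [0, 0, 0.012, 0, 0, 0], [0, 0, 0.012, 0, 0, 0], [0, 0, 0.012, 0, 0, 0], [0, 0, 0, 0, 0, 0]]])

```text
t: 3.62
ee_pos: [555.7, -65.0, 321.4]
ee_rot: [-0.12, 3.139, -0.0]
contact_force: [1.0, 0.9, -0.2]
finger_gap: 0.3
```

Run:
```python
from go import *
delta(lipgoal(p[3]))
im=vision.grab_frame("scene"); save(cv2.resize(im[70:290,180:440],None,fx=2.5,fy=2.5,interpolation=3),"lip1.png")
```

```text
t 3.62 pos [555.74  -64.995 321.364] phi 1.647410423728747 tilt [ 0.001 -0.    -1.   ] F [ 0.991  0.883 -0.218] gap 0.32884396361955254 j6 -1.8554526869238759
goal [555.643 -70.299 315.297] tool delta mm [ 0.506 -5.28   6.068] frac [ 0.002 -0.021  0.024]
```

View pics/lip1.png

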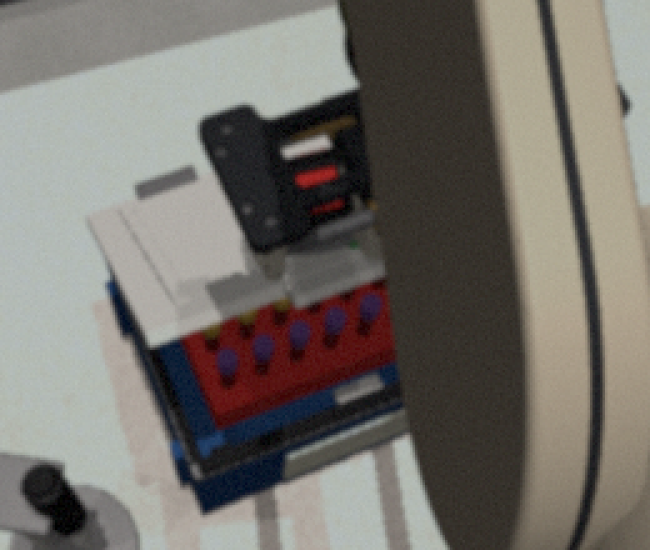

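Only the gripper near the lip shows: its tip is hidden behind the arm, and contact has not begun. Now follow the lip's arc down.

Request:
send_rows(steps=[[[0.002, -0.02, 0.012, 0, 0, 0], [0, 0, 0.012, 0, 0, 0], [0.016, 0, 0.019, 0, 0, 0], [0.015, 0, 0.019, 0, 0, 0], [0.015, 0, 0.019, 0, 0, 0], [0.014, 0, 0.02, 0, 0, 0], [0.014, 0, 0.02, 0, 0, 0], [0.013, 0, 0.021, 0, 0, 0], [0, 0, 0, 0, 0, 0]]])

```text
t: 4.42
ee_pos: [532.8, -71.6, 284.2]
ee_rot: [0.12, -3.138, -0.001]
contact_force: [-0.0, 0.4, -1.1]
finger_gap: 0.3
```

Run:
```python
from go import *
delta(lipgoal(.538)); print(monitor.observe()["wrist_torque"])
```

```text
t 4.42 pos [532.825 -71.623 284.228] phi 1.6472137690179802 tilt [-0.002  0.    -1.   ] F [-0.037  0.425 -1.146] gap 0.3436920929384248 j6 -1.876175928416282
goal [534.135 -71.95  285.855] tool delta mm [-1.278 -0.426 -1.63 ] frac [-0.005 -0.002 -0.007]
[0.045 0.027 0.001]
```

Request:
send_rows(steps=[[[0.007, 0, 0.016, 0, 0, 0], [0.011, 0, 0.021, 0, 0, 0], [0.011, 0, 0.022, 0, 0, 0], [0.011, 0, 0.022, 0, 0, 0], [0.01, 0, 0.022, 0, 0, 0], [0.01, 0, 0.023, 0, 0, 0], [0.009, 0, 0.023, 0, 0, 0], [0.008, 0, 0.023, 0, 0, 0], [0.008, 0, 0.024, 0, 0, 0], [0.007, 0, 0.024, 0, 0, 0], [0.007, 0, 0.024, 0, 0, 0], [0.006, 0, 0.024, 0, 0, 0], [0, 0, 0, 0, 0, 0]]])

```text
t: 5.5
ee_pos: [506.8, -73.6, 216.9]
ee_rot: [0.12, -3.137, -0.001]
contact_force: [0.3, -0.9, -1.2]
finger_gap: 0.2
```

Run:
```python
from go import *
delta(lipgoal(.23)); print(monitor.observe()["wrist_torque"])
a=vision.grab_frame("scene")[70:290,160:460]; b=vision.grab_frame("top")[100:290,220:520]
save(np.vstack([cv2.resize(a,None,fx=1.4,fy=1.4,interpolation=3),cv2.resize(b,None,fx=1.4,fy=1.4,interpolation=3)]),"lip2.png")
```

```text
t 5.5 pos [506.758 -73.583 216.923] phi 1.647208287552019 tilt [-0.002  0.001 -1.   ] F [ 0.314 -0.896 -1.212] gap 0.16597402990855686 j6 -1.891538498168626
goal [506.395 -74.08  217.417] tool delta mm [ 0.401 -0.468 -0.493] frac [ 0.002 -0.002 -0.002]
[0.025 0.021 0.014]
```

View pics/lip2.png

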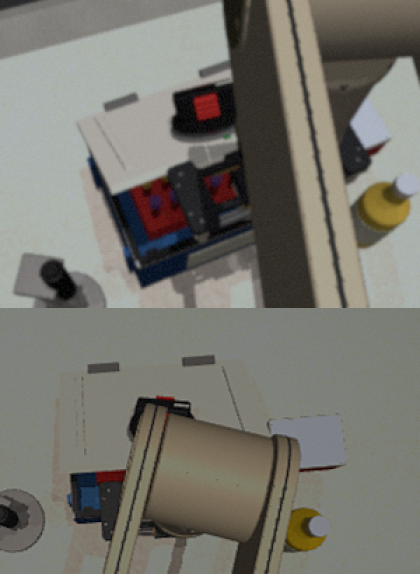

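The lid has hardly moved (red tab still near scene (307,146)); the fingers passed in front of the lip. I'll back off, go up and sideways, and re-measure the lid angle.

Request:
send_rows(steps=[[[0.1, 0, 0, 0, 0, 0], [0.1, 0, 0, 0, 0, 0], [0.05, 0, -0.14, 0, 0, 0], [0, 0, -0.15, 0, 0, 0], [0, 0, -0.15, 0, 0, 0], [0, 0, -0.15, 0, 0, 0], [0, 0.12, -0.1, 0, 0, 0], [0, 0.16, 0, 0, 0, 0], [0, 0.16, 0, 0, 0, 0], [0, 0.16, 0, 0, 0, 0], [0, 0.16, 0, 0, 0, 0], [0, 0.16, 0, 0, 0, 0], [0, 0.16, 0, 0, 0, 0], [0, 0.16, 0, 0, 0, 0], [0, 0, 0, 0, 0, 0]]])

```text
t: 6.85
ee_pos: [420.2, 236.7, 391.0]
ee_rot: [0.13, -3.138, -0.004]
contact_force: [0.4, 0.2, -0.0]
finger_gap: 0.6
```

Run:
```python
from go import *
delta(lipgoal(p[3],30))
ims={n:vision.grab_frame(n) for n in("scene","top")}
for n in ims: save(ims[n],n+"1.png")
for th in (.6,.65,.7,.75,.8):
    print(th,proj("scene",T(p,[L(th,254,55,5),L(th,232,145,5),L(th,167,0,24)])).ravel(),proj("top",T(p,[L(th,254,55,5),L(th,254,-55,5),L(th,232,-145,5),L(th,167,0,24)])).ravel())
a=ims["scene"][110:220,200:400]; b=ims["top"][130:260,250:450]
save(np.vstack([cv2.resize(a,None,fx=2.4,fy=2.4,interpolation=3),cv2.resize(b,None,fx=2.4,fy=2.4,interpolation=3)]),"lip3.png")
```

```text
t 6.85 pos [420.169 236.677 391.009] phi 1.6537217110534537 tilt [-0.001  0.002 -1.   ] F [ 0.43   0.208 -0.029] gap 0.6125564229426743 j6 -1.2483750194646823
goal [555.643 -70.299 345.297] tool delta mm [-109.598 -317.255   44.886] frac [-0.438 -1.269  0.18 ]
0.6 [301.721 206.607 243.193 220.053 310.524 160.739] [312.449 231.299 371.342 226.926 416.985 214.674 336.651 189.333]
0.65 [300.111 199.808 241.13  214.033 309.401 156.191] [312.26  226.595 371.731 222.172 417.736 210.284 336.62  185.783]
0.7 [298.317 192.677 238.939 207.716 308.18  151.539] [312.04  221.558 372.069 217.084 418.425 205.608 336.564 182.079]
0.75 [296.341 185.24  236.628 201.127 306.865 146.801] [311.79  216.198 372.354 211.674 419.048 200.656 336.482 178.231]
0.8 [294.19  177.529 234.205 194.293 305.459 141.997] [311.509 210.53  372.582 205.957 419.602 195.442 336.375 174.252]
```

View pics/lip3.png

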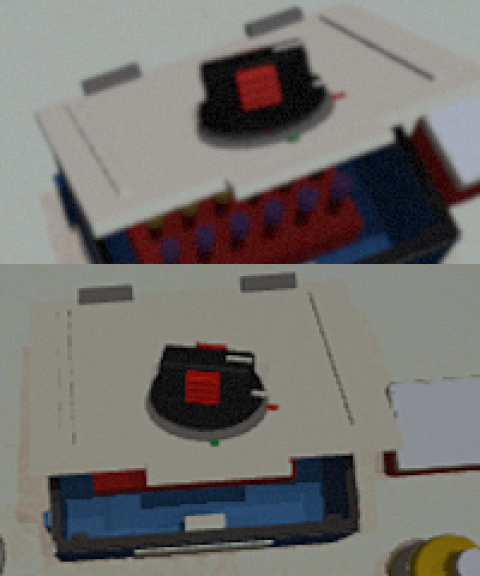

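```bash
cat > f2.py <<'E'
from f1 import *
def pts2(th): 
    tab=L(th,190.1,6.4,41)
    return [("scene",[-110,140,140],S(183,532),1),("scene",[-110,-140,140],S(614,354),1),("scene",[-110,140,0],S(185,580),1),("scene",[-110,-140,0],S(562,434),1),
 ("scene",L(th,232,145,0),S(118,358),1),("scene",L(th,254,55,1),(295.8,193.3),1),
 ("scene",tab,(307.9,146.8),2),("top",tab,(334.4,181.7),2),
 ("top",[-110,140,140],Tp(68,460),1),("top",[-110,-140,140],Tp(520,415),1),("top",L(th,232,-145,0),Tp(586,295),1),
 ("top",L(th,254,55,1),Tp(203,350),1),("top",L(th,254,-55,1),Tp(420,332),1)]
def res2(p): return np.concatenate([w*(proj(n,T(p,P))[0]-uv) for n,P,uv,w in pts2(p[3])])
if __name__=="__main__":
    s=least_squares(res2,[627,-65,.077,.7],loss="soft_l1",x_scale=[10,10,.05,.05]); x=s.x; print(x,s.cost); print(res2(x).reshape(-1,2))
    np.save("p.npy",x)
    th=x[3]
    for n,h in (("lip top front",9),): print(n,T(x,[L(th,254,0,9),L(th,243,0,9),L(th,232,0,9)]))
    # independent triangulation of tab face + lip corner
    for a,b in (((307.9,146.8),(334.4,181.7)),((295.8,193.3),Tp(203,350))):
        P=[]
        for n in("scene","top"):
            K,r,t=cam(n); P.append(K@np.c_[cv2.Rodrigues(r)[0],t])
        X=cv2.triangulatePoints(P[0],P[1],np.array(a,float).reshape(2,1),np.array(b,float).reshape(2,1)); print("tri",(X[:3]/X[3]).ravel())
    print("model tab,lipcorner",T(x,[L(th,190.1,6.4,41),L(th,254,55,1)]))
    for n in("scene","top"): print(n,[ (round(d["conf"],2),np.round(d["rect"],1)) for d in vision.cut_out("tab_a",n)[:2]])
E
python3 f2.py
```

```text
[628.315 -64.8     0.077   0.707] 11.553856596367917
[[-2.219  0.224]
 [ 1.365  0.419]
 [-0.298  1.191]
 [ 0.158 -1.225]
 [-1.258  0.759]
 [ 2.729  0.322]
 [-1.254 -0.503]
 [ 0.363  0.126]
 [-1.603 -2.825]
 [ 1.843  0.172]
 [ 0.447 -0.246]
 [ 0.704 -0.072]
 [ 0.349  0.469]]
lip top front [[556.208 -70.328 315.781]
 [564.549 -69.689 308.638]
 [572.889 -69.049 301.495]]
tri [624.735 -58.794 298.434]
tri [547.215 -13.528 310.648]
model tab,lipcorner [[624.89  -58.644 298.623]
 [546.823 -15.886 309.697]]
scene []
top [(0.43, array([334.9, 179.1,  17.1,  16.2]))]
```

Run:
```python
from fit import *
for n,(u0,u1,v0,v1) in (("scene",(270,350,120,175)),("top",(305,375,155,215)),("top",(400,470,170,220)),("scene",(170,240,245,315))):
    a=cv2.imread(f"pics/{n}0.png",0);b=cv2.imread(f"pics/{n}1.png",0)
    t=b[v0+8:v1-8,u0+8:u1-8]; m=cv2.matchTemplate(a[v0:v1,u0:u1],t,cv2.TM_CCOEFF_NORMED); i=np.unravel_index(m.argmax(),m.shape); print(n,"shift before-after (du,dv)",i[1]-8,i[0]-8,m.max())
p=np.load("p.npy");print(p)
im=cv2.imread("pics/top1.png")
```

```text
scene shift before-after (du,dv) 0 0 0.9952483
top shift before-after (du,dv) 0 0 0.9960926
top shift before-after (du,dv) 0 0 0.9903865
scene shift before-after (du,dv) 1 0 0.7124077
[628.315 -64.8     0.077   0.707]
```

The lid is exactly where it was. The lid slopes down towards the hinge, so I had aimed too far forward. Re-plan with the tip deeper over the lip and lid edge.

```bash
cat >> go.py <<'E'
def lg(th,dz=0,xo=0):
    c=np.array(L(th,243,0,9)); return T(p,[c[0]+9*min(1,np.sin(th)/.64)+xo,0,c[2]+8+dz])[0]
def tabpx(th,n="scene"): return proj(n,T(p,[L(th,190.1,6.4,41)]))[0]
def seetab(n="scene",u=(270,350),v=(115,200)):
    im=vision.grab_frame(n).astype(int); w=im[v[0]:v[1],u[0]:u[1]]; m=((w[...,0]>110)&(w[...,1]<70)&(w[...,2]<80)).astype(np.uint8)
    k,l,s,c=cv2.connectedComponentsWithStats(m); return [(s[i,4],c[i]+[u[0],v[0]]) for i in range(1,k) if s[i,4]>25]
E
python3 - <<'E'
from go import *
delta(lg(p[3],25)); print(seetab())
for th in (.7,.6,.5,.4,.3,.2,.1,.05,.03): print(th,tabpx(th),lg(th))
ths=np.linspace(p[3],0.06,26); G=np.array([lg(t) for t in ths]); g=-np.diff((G-G[0])@[np.cos(p[2]),np.sin(p[2]),0])/250
print(np.c_[ths[1:],g,-np.diff(G[:,2])/250])
E
```

```text
t 7.05 pos [421.892 230.068 391.483] phi 1.6472486145671406 tilt [ 0.001 -0.    -1.   ] F [-1.541 -0.886 -0.343] gap 0.30180385572829166 j6 -1.2545026137443358
goal [573.522 -69.001 341.638] tool delta mm [-128.319 -309.76    50.015] frac [-0.513 -1.239  0.2  ]
[(np.int32(231), array([307.359, 145.801]))]
0.7 [307.499 147.322] [572.42  -69.085 315.428]
0.6 [310.606 158.601] [555.993 -70.345 296.636]
0.5 [313.237 169.365] [541.374 -71.466 276.399]
0.4 [315.363 179.446] [528.77  -72.432 254.918]
0.3 [316.972 188.702] [518.306 -73.234 232.409]
0.2 [318.063 197.026] [510.088 -73.865 209.097]
0.1 [318.649 204.34 ] [504.196 -74.316 185.215]
0.05 [318.758 207.602] [502.142 -74.474 173.134]
0.03 [318.769 208.831] [501.488 -74.524 168.285]
[[0.681 0.017 0.019]
 [0.655 0.017 0.019]
 [0.629 0.017 0.02 ]
 [0.603 0.016 0.02 ]
 [0.577 0.016 0.02 ]
 [0.552 0.015 0.021]
 [0.526 0.015 0.021]
 [0.5   0.014 0.021]
 [0.474 0.014 0.022]
 [0.448 0.013 0.022]
 [0.422 0.013 0.022]
 [0.396 0.012 0.023]
 [0.37  0.012 0.023]
 [0.345 0.011 0.023]
 [0.319 0.01  0.023]
 [0.293 0.01  0.024]
 [0.267 0.009 0.024]
 [0.241 0.009 0.024]
 [0.215 0.008 0.024]
 [0.189 0.007 0.024]
 [0.163 0.007 0.025]
 [0.138 0.006 0.025]
 [0.112 0.005 0.025]
 [0.086 0.005 0.025]
 [0.06  0.004 0.025]]
```

Request:
send_rows(steps=[[[-0.04, -0.155, 0, 0, 0, 0], [-0.064, -0.155, 0, 0, 0, 0], [-0.064, -0.155, 0, 0, 0, 0], [-0.064, -0.155, 0, 0, 0, 0], [-0.064, -0.155, 0, 0, 0, 0], [-0.064, -0.155, 0, 0, 0, 0], [-0.064, -0.155, 0, 0, 0, 0], [-0.064, -0.155, 0.05, 0, 0, 0], [-0.024, 0, 0.08, 0, 0, 0], [0, 0, 0.07, 0, 0, 0], [0, 0, 0, 0, 0, 0], [0, 0, 0, 0, 0, 0]]])

```text
t: 8.1
ee_pos: [570.4, -67.1, 341.1]
ee_rot: [0.116, -3.137, -0.001]
contact_force: [0.4, -0.6, 0.3]
finger_gap: 0.4
```

Run:
```python
from go import *
delta(lg(p[3])); print(seetab())
```

```text
t 8.1 pos [570.414 -67.076 341.077] phi 1.6447137782063923 tilt [-0.002  0.    -1.   ] F [ 0.354 -0.599  0.262] gap 0.42666115608635197 j6 -1.850971861286865
goal [573.522 -69.001 316.638] tool delta mm [-3.01  -2.162 24.432] frac [-0.012 -0.009  0.098]
[]
```

Request:
send_rows(steps=[[[-0.012, -0.008, 0.03, 0, 0, 0], [0, 0, 0.03, 0, 0, 0], [0, 0, 0.02, 0, 0, 0], [0, 0, 0.018, 0, 0, 0], [0, 0, 0.012, 0, 0, 0], [0.01, 0, 0.014, 0, 0, 0], [0.012, 0, 0.014, 0, 0, 0], [0.012, 0, 0.014, 0, 0, 0], [0.012, 0, 0.014, 0, 0, 0], [0.012, 0, 0.014, 0, 0, 0], [0.012, 0, 0.015, 0, 0, 0], [0.012, 0, 0.015, 0, 0, 0], [0.012, 0, 0.016, 0, 0, 0], [0, 0, 0, 0, 0, 0]]])

```text
t: 9.32
ee_pos: [550.5, -69.1, 284.4]
ee_rot: [0.12, -3.139, -0.0]
contact_force: [-0.7, 0.3, -0.4]
finger_gap: 0.3
```

Run:
```python
from go import *
delta(lg(.577)); print(seetab())
a=vision.grab_frame("scene")[70:290,160:460]
save(cv2.resize(a,None,fx=2,fy=2,interpolation=3),"lip4.png")
```

```text
t 9.32 pos [550.453 -69.139 284.415] phi 1.647174258060137 tilt [-0.001  0.    -1.   ] F [-0.715  0.286 -0.36 ] gap 0.33663332700052095 j6 -1.8645305407321224
goal [552.459 -70.616 292.102] tool delta mm [-1.882 -1.623 -7.689] frac [-0.008 -0.006 -0.031]
[(np.int32(70), array([307.   , 146.886]))]
```

View pics/lip4.png

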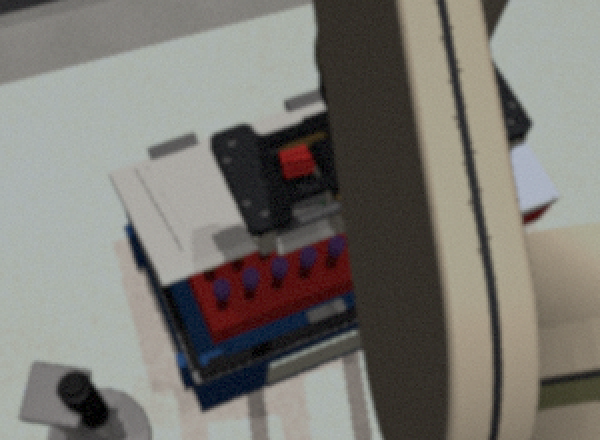

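Run:
```python
from go import *
s=monitor.observe(); P=np.array(s["ee_pos"])
M=R.from_rotvec(s["ee_rot"]).as_matrix()
for nm,o in (("tip",[0,0,8]),("tip+x",[7.5,0,8]),("tip-x",[-7.5,0,8]),("tcp",[0,0,0]),("z-76 body +y",[0,94,-76]),("body corner front",[37,94,-76]),("body corner back",[-37,94,-76]),("body corner fr -y",[37,-94,-76])):
    w=P+M@np.array(o,float); q=proj("scene",[w])[0]; print(nm,w,q,"crop",(q-[160,70])*2)
for th in (.55,.6,.65,.7): print(th,[(q-[160,70])*2 for q in proj("scene",T(p,[L(th,254,55,1),L(th,254,0,9),L(th,232,145,0)]))])
```

```text
tip [550.896 -69.124 277.047] [328.013 190.135] crop [336.026 240.271]
tip+x [543.418 -69.697 277.049] [330.017 194.117] crop [340.033 248.235]
tip-x [558.374 -68.552 277.045] [326.025 186.185] crop [332.05 232.37]
tcp [550.898 -69.125 285.047] [328.642 188.071] crop [337.283 236.141]
z-76 body +y [543.747  24.596 361.055] [273.406 188.965] crop [226.812 237.93 ]
body corner front [506.855  21.772 361.066] [283.886 212.332] crop [247.771 284.664]
body corner back [580.639  27.42  361.044] [263.399 166.654] crop [206.799 193.307]
body corner fr -y [ 521.203 -165.679  361.05 ] [407.335 164.754] crop [494.669 189.508]
0.55 [array([286.861, 289.281]), array([349.556, 256.573]), array([171.619, 315.486])]
0.6 [array([284.131, 276.625]), array([347.381, 243.32 ]), array([167.878, 304.357])]
0.65 [array([281.027, 263.246]), array([344.801, 229.397]), array([163.867, 292.583])]
0.7 [array([277.554, 249.188]), array([341.816, 214.855]), array([159.595, 280.2  ])]
```

Run:
```python
from go import *
def crop(im,c,w,h,f):
    c=np.round(c).astype(int); y0=max(0,c[1]-h//2);x0=max(0,min(560-w,c[0]-w//2)); y0=min(y0,420-h); return cv2.resize(im[y0:y0+h,x0:x0+w],None,fx=f,fy=f,interpolation=3)
def mark(im,n,P,M):
    im=im.copy()
    for o,c in (([0,0,8],(0,255,0)),([0,0,-76],(255,0,255)),([37,94,-76],(255,255,0)),([-37,94,-76],(255,255,0)),([37,-94,-76],(0,255,255)),([-37,-94,-76],(0,255,255))):
        q=proj(n,[P+M@np.array(o,float)])[0]; cv2.circle(im,tuple(int(v*16) for v in q),24,c,1,cv2.LINE_AA,4)
    return im,proj(n,[P])[0]
P1=np.array([421.9,230,391.5]); ph=1.647; M1=np.array([[-np.sin(ph),np.cos(ph),0],[np.cos(ph),np.sin(ph),0],[0,0,-1]]); 
rd=lambda f:cv2.cvtColor(cv2.imread(f),cv2.COLOR_BGR2RGB)
s=monitor.observe(); P=np.array(s["ee_pos"]); M=R.from_rotvec(s["ee_rot"]).as_matrix()
out=[]
for n in("scene","top"):
    a,c=mark(rd(f"pics/{n}1.png"),n,P1,M1); out.append(crop(a,c,160,120,2.5))
    im=vision.grab_frame(n); b,c=mark(im,n,P,M); out.append(crop(b,c,160,120,2.5)); 
save(np.vstack([np.hstack(out[:2]),np.hstack(out[2:])]),"chk.png")
```

```text
(no output)
```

View pics/chk.png

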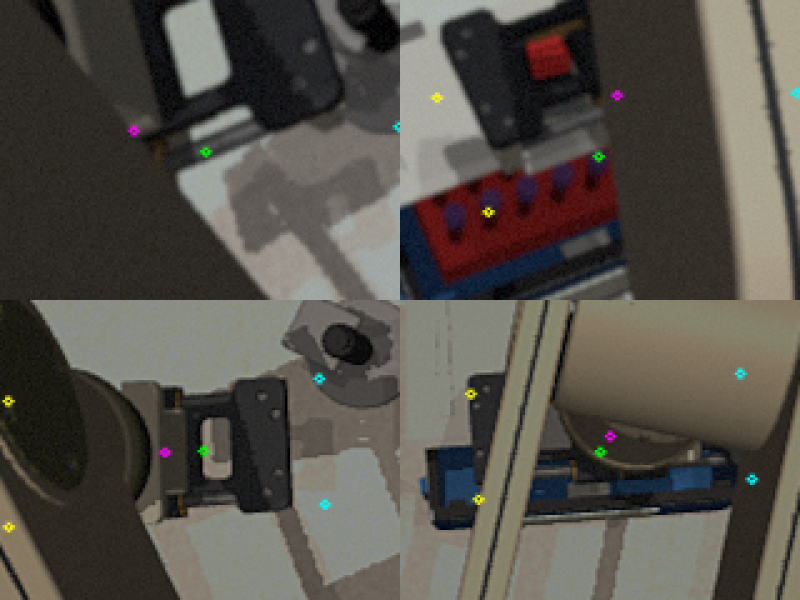

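The views show the gripper body where expected, but the lid still hasn't moved, so the fingertip is not where I believe it is. A quick check of tip height against the bench in front of the carrier will settle it.

Request:
send_rows(steps=[[[0.15, 0, 0, 0, 0, 0], [0.15, 0, 0, 0, 0, 0], [0.15, 0, 0, 0, 0, 0], [0.1, 0, 0.1, 0, 0, 0], [0, 0, 0.16, 0, 0, 0], [0, 0, 0.16, 0, 0, 0], [0, 0, 0.16, 0, 0, 0], [0, 0, 0.16, 0, 0, 0], [0, 0, 0.16, 0, 0, 0], [0, 0, 0, 0, 0, 0], [0, 0, 0, 0, 0, 0]]])

```text
t: 10.43
ee_pos: [412.1, -79.0, 59.0]
ee_rot: [0.12, -3.135, -0.003]
contact_force: [1.2, 0.4, 1.4]
finger_gap: 0.3
```

Run:
```python
from go import *
delta(np.array([414,-80,10.]))
ims={n:vision.grab_frame(n) for n in("scene","top")}
P=np.array(monitor.observe()["ee_pos"]); o=[]
for n in ims:
    im=ims[n].copy(); c=proj(n,[P])[0]
    for d,col in ((-8,(0,255,0)),(76,(255,0,255))): cv2.circle(im,tuple(int(v*16) for v in proj(n,[P+[0,0,d]])[0]),20,col,1,cv2.LINE_AA,4)
    x0,y0=int(min(400,max(0,c[0]-80))),int(min(260,max(0,c[1]-80))); o.append(cv2.resize(im[y0:y0+160,x0:x0+160],None,fx=2.45,fy=2.45,interpolation=3)); print(n,c,x0,y0)
save(np.hstack(o),"bench.png")
```

```text
t 10.43 pos [412.134 -79.023  58.957] phi 1.6473108836326988 tilt [-0.005  0.002 -1.   ] F [1.171 0.425 1.38 ] gap 0.3480695131555329 j6 -1.9590869609995167
goal [414. -80.  10.] tool delta mm [-2.01  -1.21  48.946] frac [-0.008 -0.005  0.196]
scene [343.993 291.712] 263 211
top [337.699 292.851] 257 212
```

View pics/bench.png

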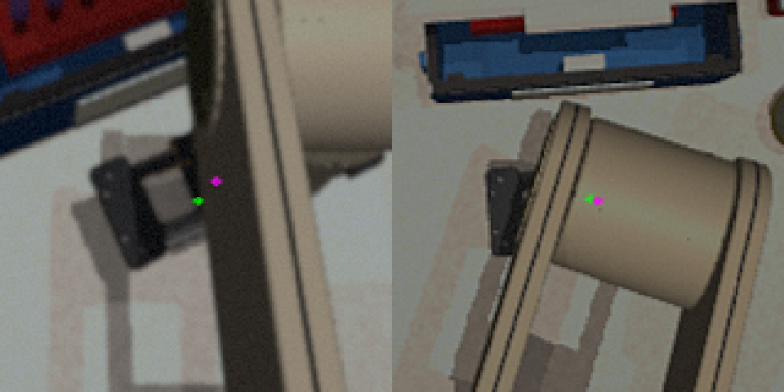

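Run:
```python
from go import *
s=monitor.observe(); P=np.array(s["ee_pos"]); M=R.from_rotvec(s["ee_rot"]).as_matrix()
for z in (0,-40,-76,-110,-150):
    for o in ([37,94,z],[-37,94,z]):
        w=P+M@np.array(o,float); print(o,w,"scene crop",(proj("scene",[w])[0]-[263,211])*2.45,"top crop",(proj("top",[w])[0]-[257,212])*2.45)
```

```text
[37, 94, 0] [371.744  10.689  62.677] scene crop [111.141 287.79 ] top crop [100.4   245.571]
[-37, 94, 0] [445.527  16.348  62.889] scene crop [ 73.795 199.669] top crop [ 94.499 165.494]
[37, 94, -40] [371.626  10.728 102.677] scene crop [115.341 283.481] top crop [100.188 248.095]
[-37, 94, -40] [445.409  16.387 102.889] scene crop [ 76.001 191.128] top crop [ 94.073 165.066]
[37, 94, -76] [371.52   10.763 138.677] scene crop [119.507 279.205] top crop [ 99.983 250.532]
[-37, 94, -76] [445.303  16.422 138.889] scene crop [ 78.183 182.682] top crop [ 93.662 164.653]
[37, 94, -110] [371.42   10.796 172.677] scene crop [123.831 274.769] top crop [ 99.776 252.993]
[-37, 94, -110] [445.203  16.455 172.889] scene crop [ 80.44  173.946] top crop [ 93.248 164.237]
[37, 94, -150] [371.303  10.834 212.677] scene crop [129.481 268.973] top crop [ 99.513 256.108]
[-37, 94, -150] [445.086  16.494 212.888] scene crop [ 83.378 162.575] top crop [ 92.723 163.71 ]
```

Request:
send_rows(steps=[[[0, 0, 0.06, 0, 0, 0], [0, 0, 0.06, 0, 0, 0], [0, 0, 0.04, 0, 0, 0], [0, 0, 0.02, 0, 0, 0], [0, 0, 0, 0, 0, 0], [0, 0, 0, 0, 0, 0]]])

```text
t: 11.03
ee_pos: [414.8, -79.9, 16.3]
ee_rot: [-0.12, 3.138, -0.001]
contact_force: [-0.3, 0.7, 0.1]
finger_gap: 0.6
```

Request:
send_rows(steps=[[[0, 0, 0.012, 0, 0, 0], [0, 0, 0.008, 0, 0, 0], [0, 0, 0, 0, 0, 0], [0, 0, 0, 0, 0, 0]]])

```text
t: 11.37
ee_pos: [414.0, -79.6, 10.3]
ee_rot: [0.12, -3.139, -0.0]
contact_force: [-1.0, -0.1, -0.0]
finger_gap: 0.6
```

Request:
send_rows(steps=[[[0, 0, 0.008, 0, 0, 0], [0, 0, 0.004, 0, 0, 0], [0, 0, 0, 0, 0, 0], [0, 0, 0, 0, 0, 0]]])

```text
t: 11.7
ee_pos: [413.9, -79.6, 7.1]
ee_rot: [0.12, -3.139, -0.0]
contact_force: [0.1, 0.8, -0.6]
finger_gap: 0.5
```

Run:
```python
from go import *
s=st()
```

```text
{'t': 11.7, 'joint_positions': [-0.312, -0.19, 2.152, -0.0, 1.18, -1.959], 'joint_vel': [-0.0, -0.002, -0.003, 0.0, -0.001, 0.001], 'effort': [-0.001, -33.755, -43.574, -0.041, 0.052, 0.0], 'ee_pos': [413.901, -79.622, 7.081], 'ee_rot': [0.12, -3.139, -0.0], 'contact_force': [0.094, 0.754, -0.601], 'wrist_torque': [0.023, 0.029, -0.036], 'finger_gap': 0.54}
```

Request:
send_rows(steps=[[[0, 0, 0.006, 0, 0, 0], [0, 0, 0.006, 0, 0, 0], [0, 0, 0, 0, 0, 0], [0, 0, 0, 0, 0, 0]]])

```text
t: 12.03
ee_pos: [413.8, -79.6, 4.0]
ee_rot: [0.12, -3.139, -0.0]
contact_force: [0.6, 0.0, -0.6]
finger_gap: 0.6
```

Run:
```python
from go import *
delta(np.array([414,-80,10.]))
```

```text
t 12.03 pos [413.843 -79.62    4.034] phi 1.6472516365801326 tilt [-0.  0. -1.] F [ 0.551  0.047 -0.593] gap 0.5763919584644965 j6 -1.9590703691098228
goal [414. -80.  10.] tool delta mm [-0.126 -0.39  -5.966] frac [-0.001 -0.002 -0.024]
```

Run:
```python
from go import *
def dark(g,box):
    u0,u1,v0,v1=box; m=(g[v0:v1,u0:u1].max(2)<48).astype(np.uint8); k,l,s,c=cv2.connectedComponentsWithStats(m)
    for r in range(0,m.shape[0],2): print(v0+r,"".join("#" if x else "." for x in m[r]))
im=vision.grab_frame("scene"); save(im,"b2.png"); print("now",monitor.observe()["ee_pos"])
dark(im.astype(int),(285,350,265,345))
a=cv2.cvtColor(cv2.imread("pics/lip4.png"),cv2.COLOR_BGR2RGB); a=cv2.resize(a,(300,220),interpolation=cv2.INTER_AREA).astype(int); print("lip4 (+160,+70)")
dark(a,(90,170,55,130))
```

```text
now [413.958 -79.631   4.131]
265 ..................................................######....##.##
267 ..................................................######....##.##
269 ..................................................#####....####.#
271 ..................................................#####....######
273 ...............................................########....######
275 ............................................###########...#######
277 ..............................................########...########
279 ..........................................##########...#########.
281 .....................................######################.#.###
283 ....................#######.....#################################
285 ................###########################....#####.###.########
287 ..............#####...##############............######..#####..##
289 ..............#####..############................####.###########
291 ...............##################.................#####.#########
293 ...............###.##############..................##############
295 ................
[... 4252 characters left out ...]
....................
115 ..................................####################..........................
117 ....................................######......................................
119 ................................................................................
121 ................................................................................
123 ..........................................................................#.....
125 ..........................................................................##.##.
127 ..........................................................................#####.
129 .........................................##...............................####..
```

Run:
```python
from go import *
ph=1.6472; M=np.array([[-np.sin(ph),np.cos(ph),0],[np.cos(ph),np.sin(ph),0],[0,0,-1]])
A=(np.array([414,-79.6,4.1]),[(299,286.5),(311,320)]); B=(np.array([550.5,-69.1,284.4]),[(266,141.5),(284,186)])
def r(q,sets):
    o=[]
    for P,uv in sets:
        for s,u in zip((-1,1),uv): o+=list(proj("scene",[P+M@np.array([s*q[0],94.,-q[1]])])[0]-u)
    return np.array(o)
for nm,S_ in (("now",[A]),("lip4",[B]),("both",[A,B])):
    s=least_squares(r,[37,120],args=(S_,)); print(nm,s.x,s.fun)
```

```text
now [ 29.198 171.431] [-1.267  0.33   0.779 -0.539]
lip4 [ 31.566 152.167] [-2.55   0.469 -0.479 -0.423]
both [ 30.903 153.118] [-2.211  1.317  0.264  1.544 -2.369  0.501 -0.684 -1.245]
```

Request:
send_rows(steps=[[[0, 0, 0.01, 0, 0, 0], [0, 0, 0.01, 0, 0, 0], [0, 0, 0, 0, 0, 0], [0, 0, 0, 0, 0, 0]]])

```text
t: 12.42
ee_pos: [413.7, -79.6, -1.1]
ee_rot: [0.12, -3.139, -0.0]
contact_force: [-0.6, -0.5, -0.1]
finger_gap: 0.7
```

Request:
send_rows(steps=[[[0, 0, 0.01, 0, 0, 0], [0, 0, 0.01, 0, 0, 0], [0, 0, 0, 0, 0, 0], [0, 0, 0, 0, 0, 0]]])

```text
t: 12.75
ee_pos: [413.8, -79.6, -6.1]
ee_rot: [0.12, -3.139, -0.0]
contact_force: [-0.5, -1.0, 0.4]
finger_gap: 0.2
```

Request:
send_rows(steps=[[[0, 0, 0.016, 0, 0, 0], [0, 0, 0.016, 0, 0, 0], [0, 0, 0.016, 0, 0, 0], [0, 0, 0.012, 0, 0, 0], [0, 0, 0, 0, 0, 0], [0, 0, 0, 0, 0, 0]]])

```text
t: 13.25
ee_pos: [413.7, -79.5, -21.1]
ee_rot: [0.12, -3.139, -0.0]
contact_force: [-0.5, 1.2, -0.7]
finger_gap: 0.6
```

Request:
send_rows(steps=[[[0, 0, 0.008, 0, 0, 0], [0, 0, 0.008, 0, 0, 0], [0, 0, 0, 0, 0, 0], [0, 0, 0, 0, 0, 0]]])

```text
t: 13.58
ee_pos: [413.9, -79.6, -24.9]
ee_rot: [0.12, -3.139, -0.0]
contact_force: [0.5, 0.2, 0.2]
finger_gap: 0.4
```

Request:
send_rows(steps=[[[0, 0, 0.008, 0, 0, 0], [0, 0, 0.008, 0, 0, 0], [0, 0, 0, 0, 0, 0], [0, 0, 0, 0, 0, 0]]])

```text
t: 13.92
ee_pos: [414.3, -79.7, -28.1]
ee_rot: [-0.12, 3.139, -0.0]
contact_force: [-3.9, 1.2, 9.5]
finger_gap: 0.8
```

Request:
send_rows(steps=[[[0, 0, 0.008, 0, 0, 0], [0, 0, 0.008, 0, 0, 0], [0, 0, 0, 0, 0, 0], [0, 0, 0, 0, 0, 0]]])

```text
t: 14.25
ee_pos: [414.6, -79.8, -28.3]
ee_rot: [0.121, -3.138, -0.0]
contact_force: [-29.3, 7.7, 65.0]
finger_gap: 0.6
```

Run:
```python
from go import *
ph=1.6472; M=np.array([[-np.sin(ph),np.cos(ph),0],[np.cos(ph),np.sin(ph),0],[0,0,-1]])
s=st(); save(vision.grab_frame("scene"),"b3.png")
g=cv2.imread("pics/b3.png").astype(int)
m=g[275:340,285:330].max(2)<48
for r in range(0,65,2): print(275+r,"".join("#" if x else "." for x in m[r]))
```

```text
{'t': 14.25, 'joint_positions': [-0.311, -0.122, 2.166, -0.0, 1.099, -1.959], 'joint_vel': [0.001, -0.0, 0.002, -0.001, -0.001, -0.001], 'effort': [-1.187, -17.596, -32.263, 0.257, -11.423, -0.005], 'ee_pos': [414.57, -79.761, -28.316], 'ee_rot': [0.121, -3.138, -0.0], 'contact_force': [-29.269, 7.73, 65.0], 'wrist_torque': [1.656, 5.457, 0.012], 'finger_gap': 0.639}
275 .............................................
277 ..........................................###
279 ..........................................###
281 .........................................####
283 .....................................########
285 .....................####.......#############
287 .................#########################...
289 .............#####..#################........
291 .............####...############.............
293 ..............#################..............
295 ..............##################.............
297 ...............#...#############.............
299 ................#################............
301 .................#################...........
303 ..................########
[... 219 characters left out ...]

313 ......................#....#############.....
315 ..........................#############......
317 .......................################......
319 ........................##############.......
321 .........................########............
323 ...........................###...............
325 .............................................
327 .............................................
329 .............................................
331 .............................................
333 .............................................
335 .............................................
337 .............................................
339 .............................................
```

Contact at reported z = −28, where the tip should be at z=0: the true fingertip is about 36 mm higher than the reported TCP implies. I'll back off at once, then check the lateral offset too.

Request:
send_rows(steps=[[[0, 0, -0.02, 0, 0, 0], [0, 0, -0.12, 0, 0, 0], [0, 0, -0.12, 0, 0, 0], [0, 0, 0, 0, 0, 0], [0, 0, 0, 0, 0, 0]]])

```text
t: 14.72
ee_pos: [416.0, -80.3, 34.1]
ee_rot: [-0.12, 3.135, -0.002]
contact_force: [0.1, -1.1, -0.3]
finger_gap: 0.2
```

Run:
```python
from go import *
s=st(); P=np.array(s["ee_pos"]); M=R.from_rotvec(s["ee_rot"]).as_matrix()
g={n:vision.grab_frame(n) for n in("scene","top")}
for n in g: save(g[n],n+"4.png")
for n,(u0,u1,v0,v1) in (("scene",(285,345,265,335)),("top",(280,330,260,325))):
    m=g[n][v0:v1,u0:u1].max(2)<50; print(n,u0,[tuple(np.round(proj(n,[P+M@np.array(o,float)])[0],1)) for o in ([-37,94,-36],[37,94,-36],[-37,94,-76],[37,94,-76],[-37,94,-136],[37,94,-136])])
    for r in range(0,v1-v0,2): print(v0+r,"".join("#" if x else "." for x in m[r]))
```

```text
{'t': 14.717, 'joint_positions': [-0.312, -0.232, 2.133, 0.0, 1.237, -1.959], 'joint_vel': [-0.001, 0.036, 0.045, 0.001, -0.016, -0.001], 'effort': [0.027, -34.721, -46.733, -0.041, 0.381, -0.001], 'ee_pos': [416.032, -80.266, 34.12], 'ee_rot': [-0.12, 3.135, -0.002], 'contact_force': [0.129, -1.057, -0.318], 'wrist_torque': [0.015, 0.031, 0.054], 'finger_gap': 0.249}
scene 285 [(np.float64(293.3), np.float64(291.9)), (np.float64(308.7), np.float64(328.1)), (np.float64(294.2), np.float64(288.3)), (np.float64(310.4), np.float64(326.4)), (np.float64(295.8), np.float64(282.3)), (np.float64(313.4), np.float64(323.4))]
265 ......................................................#####.
267 .....................................................######.
269 ...............................................###########..
271 ..............................................###########.#.
273 ..............................................#.############
275 ...........................................#################
277 ........................##...........#######################
279 ...................
[... 3160 characters left out ...]
.......#############....................
302 .................############.........#...........
304 .................############.....................
306 .................#..########.........#............
308 ..................#########.......................
310 ..................###########.....................
312 ..................##########.......#..............
314 ..................##########......................
316 ..........................#.......#...............
318 ..........................#.......................
320 .........................#.......#................
322 ........................#.......#.................
324 ........................#.........................
```

Request:
send_rows(steps=[[[0, 0, -0.155, 0, 0, 0], [0, 0, -0.155, 0, 0, 0], [0, 0, -0.155, 0, 0, 0], [0, 0, -0.155, 0, 0, 0], [0, 0, -0.155, 0, 0, 0], [0, 0, -0.155, 0, 0, 0], [0, 0, -0.155, 0, 0, 0], [0, 0, -0.13, 0, 0, 0], [-0.155, 0, 0, 0, 0, 0], [-0.155, 0, 0, 0, 0, 0], [-0.155, 0, 0, 0, 0, 0], [-0.155, 0, 0, 0, 0, 0], [0, 0, 0, 0, 0, 0], [0, 0, 0, 0, 0, 0]]])

```text
t: 15.98
ee_pos: [568.9, -67.4, 330.3]
ee_rot: [0.121, -3.13, -0.004]
contact_force: [0.0, -0.1, 0.5]
finger_gap: 0.3
```

```bash
sed -i 's/c\[2\]+8+dz\])\[0\]$/c[2]-28+dz])[0]/' go.py; grep -n "28+dz" go.py
python3 - <<'E'
from go import *
delta(lg(p[3],0,1)); print(seetab())
E
```

```text
14:    c=np.array(L(th,243,0,9)); return T(p,[c[0]+9*min(1,np.sin(th)/.64)+xo,0,c[2]-28+dz])[0]
t 15.98 pos [568.918 -67.408 330.27 ] phi 1.6481163079561505 tilt [-0.009  0.002 -1.   ] F [ 0.045 -0.063  0.516] gap 0.3254693685711529 j6 -1.8555512227438133
goal [574.519 -68.924 280.638] tool delta mm [-5.911 -2.074 49.575] frac [-0.024 -0.008  0.198]
[]
```

Request:
send_rows(steps=[[[-0.022, -0.008, 0.05, 0, 0, 0], [0, 0, 0.06, 0, 0, 0], [0, 0, 0.05, 0, 0, 0], [0, 0, 0.02, 0, 0, 0], [0, 0, 0.012, 0, 0, 0], [0, 0, 0.012, 0, 0, 0], [0.017, 0, 0.019, 0, 0, 0], [0.017, 0, 0.019, 0, 0, 0], [0.017, 0, 0.02, 0, 0, 0], [0.016, 0, 0.02, 0, 0, 0], [0.016, 0, 0.02, 0, 0, 0], [0.015, 0, 0.021, 0, 0, 0], [0, 0, 0, 0, 0, 0]]])

```text
t: 17.12
ee_pos: [548.5, -71.2, 253.7]
ee_rot: [0.12, -3.137, -0.001]
contact_force: [-0.2, 0.4, -0.3]
finger_gap: 0.6
```

Run:
```python
from go import *
delta(lg(.552,0,1)); print(seetab())
for th in (.7,.65,.6,.55,.5,.45): print(th,tabpx(th))
save(vision.grab_frame("scene"),"s5.png")
```

```text
t 17.12 pos [548.502 -71.185 253.695] phi 1.6471717541282873 tilt [-0.002  0.    -1.   ] F [-0.223  0.416 -0.3  ] gap 0.6374216361290789 j6 -1.8688479843762993
goal [549.73  -70.825 251.09 ] tool delta mm [-1.258  0.264  2.602] frac [-0.005  0.001  0.01 ]
[]
0.7 [307.499 147.322]
0.65 [309.109 153.014]
0.6 [310.606 158.601]
0.55 [311.983 164.059]
0.5 [313.237 169.365]
0.45 [314.364 174.5  ]
```

```bash
cat >> go.py <<'E'
def edge(im,y=125):
    """lid angle from the pale->dark transition of the lid's lower front edge at lid y"""
    g=cv2.GaussianBlur(im,(3,3),0).astype(float).mean(2); ths=np.arange(-.02,.9,.01)
    q=proj("scene",T(p,[L(t,228,y,8) for t in ths])); q2=proj("scene",T(p,[L(t,236,y,-4) for t in ths]))
    s=lambda q:cv2.remap(g.astype(np.float32),q[:,0].astype(np.float32)[None],q[:,1].astype(np.float32)[None],1)[0]
    d=s(q)-s(q2); i=np.argsort(-d)[:4]; return [(round(ths[k],3),round(float(d[k]),1)) for k in i]
E
python3 - <<'E'
from go import *
for f in ("scene0","scene1","s5"):
    im=cv2.cvtColor(cv2.imread(f"pics/{f}.png"),cv2.COLOR_BGR2RGB)
    for y in (135,120,100,80): print(f,y,edge(im,y))
E
```

```text
scene0 135 [(np.float64(0.7), 122.4), (np.float64(0.69), 122.3), (np.float64(0.71), 121.3), (np.float64(0.68), 117.2)]
scene0 120 [(np.float64(0.69), 112.6), (np.float64(0.7), 110.5), (np.float64(0.71), 107.8), (np.float64(0.68), 105.7)]
scene0 100 [(np.float64(0.69), 114.7), (np.float64(0.7), 113.6), (np.float64(0.68), 111.0), (np.float64(0.71), 110.2)]
scene0 80 [(np.float64(0.69), 122.6), (np.float64(0.68), 118.2), (np.float64(0.7), 117.0), (np.float64(0.71), 106.4)]
scene1 135 [(np.float64(0.69), 136.1), (np.float64(0.7), 135.3), (np.float64(0.71), 132.6), (np.float64(0.68), 129.6)]
scene1 120 [(np.float64(0.7), 122.3), (np.float64(0.69), 121.3), (np.float64(0.71), 118.8), (np.float64(0.68), 115.0)]
scene1 100 [(np.float64(0.69), 127.1), (np.float64(0.7), 126.8), (np.float64(0.68), 123.4), (np.float64(0.71), 122.7)]
scene1 80 [(np.float64(0.69), 135.1), (np.float64(0.68), 130.2), (np.float64(0.7), 128.6), (np.float64(0.71), 117.3)]
s5 135 [(np.float64(0.54), 138.0), (np.float64(0.55), 132.5), (np.float64(0.53), 131.9), (np.float64(0.52), 124.1)]
s5 120 [(np.float64(0.54), 127.1), (np.float64(0.55), 122.7), (np.float64(0.53), 122.5), (np.float64(0.52), 118.4)]
s5 100 [(np.float64(0.54), 121.8), (np.float64(0.55), 120.9), (np.float64(0.53), 113.6), (np.float64(0.52), 108.2)]
s5 80 [(np.float64(0.73), 76.9), (np.float64(0.54), 75.9), (np.float64(0.72), 74.8), (np.float64(0.53), 73.4)]
```

The lid now reads 0.54 and follows the finger, so the corrected tip height is right. Continue the arc.

Request:
send_rows(steps=[[[0.013, 0, 0.019, 0, 0, 0], [0.013, 0, 0.021, 0, 0, 0], [0.014, 0, 0.022, 0, 0, 0], [0.013, 0, 0.022, 0, 0, 0], [0.013, 0, 0.022, 0, 0, 0], [0.012, 0, 0.023, 0, 0, 0], [0.012, 0, 0.023, 0, 0, 0], [0.011, 0, 0.023, 0, 0, 0], [0.01, 0, 0.023, 0, 0, 0], [0.01, 0, 0.024, 0, 0, 0], [0.009, 0, 0.024, 0, 0, 0], [0.009, 0, 0.024, 0, 0, 0], [0, 0, 0, 0, 0, 0]]])

```text
t: 18.3
ee_pos: [513.9, -73.8, 185.9]
ee_rot: [0.12, -3.137, -0.001]
contact_force: [-0.3, 1.0, -0.2]
finger_gap: 0.5
```

Run:
```python
from go import *
im=vision.grab_frame("scene"); print([edge(im,y)[:2] for y in (135,120,100,-100,-120,-135)])
for th in(.24,.1,.05): delta(lg(th,0,1))
```

```text
[[(np.float64(0.25), 154.2), (np.float64(0.26), 153.1)], [(np.float64(0.25), 160.6), (np.float64(0.26), 157.0)], [(np.float64(0.25), 156.6), (np.float64(0.24), 151.6)], [(np.float64(0.51), 29.4), (np.float64(0.54), 28.7)], [(np.float64(0.24), 33.9), (np.float64(0.25), 32.9)], [(np.float64(0.53), 71.0), (np.float64(0.54), 68.6)]]
t 18.35 pos [514.36  -73.818 186.692] phi 1.6471679043212735 tilt [-0.002  0.    -1.   ] F [0.342 0.4   0.808] gap 0.31675708493756205 j6 -1.8883358355985422
goal [514.097 -73.557 182.504] tool delta mm [0.235 0.278 4.189] frac [0.001 0.001 0.017]
t 18.35 pos [514.36  -73.818 186.692] phi 1.6471679043212735 tilt [-0.002  0.    -1.   ] F [0.342 0.4   0.808] gap 0.31675708493756205 j6 -1.8883358355985422
goal [505.193 -74.24  149.215] tool delta mm [ 9.111  0.261 37.493] frac [0.036 0.001 0.15 ]
t 18.35 pos [514.36  -73.818 186.692] phi 1.6471679043212735 tilt [-0.002  0.    -1.   ] F [0.342 0.4   0.808] gap 0.31675708493756205 j6 -1.8883358355985422
goal [503.139 -74.397 137.134] tool delta mm [11.151  0.255 49.577] frac [0.045 0.001 0.198]
```

Request:
send_rows(steps=[[[0.007, 0, 0.022, 0, 0, 0], [0.006, 0, 0.022, 0, 0, 0], [0.006, 0, 0.022, 0, 0, 0], [0.005, 0, 0.02, 0, 0, 0], [0.004, 0, 0.018, 0, 0, 0], [0.003, 0, 0.016, 0, 0, 0], [0.003, 0, 0.014, 0, 0, 0], [0.002, 0, 0.012, 0, 0, 0], [0.001, 0, 0.01, 0, 0, 0], [0, 0, 0, 0, 0, 0]]])

```text
t: 19.18
ee_pos: [505.5, -74.5, 148.1]
ee_rot: [0.12, -3.138, -0.0]
contact_force: [-0.2, 0.1, -0.2]
finger_gap: 0.2
```

Request:
send_rows(steps=[[[0.001, 0, 0.006, 0, 0, 0], [0, 0, 0.006, 0, 0, 0], [0, 0, 0, 0, 0, 0], [0, 0, 0, 0, 0, 0]]])

```text
t: 19.52
ee_pos: [505.7, -74.6, 145.8]
ee_rot: [-0.12, 3.139, -0.0]
contact_force: [0.5, 0.2, -0.3]
finger_gap: 0.2
```

Run:
```python
from go import *
im=vision.grab_frame("scene"); print([edge(im,y)[:2] for y in (135,120,100)])
delta(lg(.05,0,1))
```

```text
[[(np.float64(0.11), 142.0), (np.float64(0.1), 141.8)], [(np.float64(0.1), 144.2), (np.float64(0.11), 143.4)], [(np.float64(0.1), 143.2), (np.float64(0.11), 142.0)]]
t 19.57 pos [505.738 -74.668 145.805] phi 1.6472796930518454 tilt [ 0. -0. -1.] F [ 0.652 -0.049  0.827] gap 0.6631697553526178 j6 -1.8941513815791684
goal [503.139 -74.397 137.134] tool delta mm [2.572 0.469 8.671] frac [0.01  0.002 0.035]
```

Request:
send_rows(steps=[[[0.004, 0, 0.008, 0, 0, 0], [0.002, 0, 0.008, 0, 0, 0], [0.002, 0, 0.006, 0, 0, 0], [0, 0, 0, 0, 0, 0], [0, 0, 0, 0, 0, 0]]])

```text
t: 19.98
ee_pos: [503.4, -74.7, 139.9]
ee_rot: [0.12, -3.139, -0.0]
contact_force: [-0.5, -0.0, -0.3]
finger_gap: 0.4
```

Request:
send_rows(steps=[[[0.001, 0, 0.005, 0, 0, 0], [0, 0, 0.005, 0, 0, 0], [0, 0, 0, 0, 0, 0], [0, 0, 0, 0, 0, 0]]])

```text
t: 20.32
ee_pos: [503.3, -74.8, 137.6]
ee_rot: [0.12, -3.139, -0.0]
contact_force: [-0.3, -0.4, -0.2]
finger_gap: 0.9
```

Request:
send_rows(steps=[[[0, 0, 0.005, 0, 0, 0], [0, 0, 0.005, 0, 0, 0], [0, 0, 0, 0, 0, 0], [0, 0, 0, 0, 0, 0]]])

```text
t: 20.65
ee_pos: [503.3, -74.8, 135.0]
ee_rot: [0.12, -3.139, -0.0]
contact_force: [-0.3, -0.0, 0.1]
finger_gap: 0.5
```

Request:
send_rows(steps=[[[0, 0, 0.005, 0, 0, 0], [0, 0, 0.005, 0, 0, 0], [0, 0, 0, 0, 0, 0], [0, 0, 0, 0, 0, 0]]])

```text
t: 20.98
ee_pos: [503.3, -74.8, 132.5]
ee_rot: [0.12, -3.139, -0.0]
contact_force: [-0.7, -0.2, 0.1]
finger_gap: 0.6
```

Request:
send_rows(steps=[[[0, 0, 0.005, 0, 0, 0], [0, 0, 0.005, 0, 0, 0], [0, 0, 0, 0, 0, 0], [0, 0, 0, 0, 0, 0]]])

```text
t: 21.32
ee_pos: [503.3, -74.8, 130.0]
ee_rot: [0.12, -3.139, -0.0]
contact_force: [0.1, 0.4, 0.2]
finger_gap: 0.3
```

Run:
```python
from go import *
im=vision.grab_frame("scene"); print([edge(im,y)[:3] for y in (135,120,100)])
delta(lg(.03,0,1))
```

```text
[[(np.float64(0.06), 146.1), (np.float64(0.05), 145.1), (np.float64(0.04), 143.5)], [(np.float64(0.06), 144.4), (np.float64(0.05), 143.5), (np.float64(0.07), 142.5)], [(np.float64(0.06), 145.8), (np.float64(0.05), 145.2), (np.float64(0.07), 144.4)]]
t 21.37 pos [503.356 -74.763 130.121] phi 1.6473262586632287 tilt [-0.  0. -1.] F [-1.216 -0.269  0.582] gap 0.6536496002376984 j6 -1.8955883722434959
goal [502.485 -74.447 132.285] tool delta mm [ 0.844  0.381 -2.163] frac [ 0.003  0.002 -0.009]
```

Request:
send_rows(steps=[[[0, 0, 0.005, 0, 0, 0], [0, 0, 0.005, 0, 0, 0], [0, 0, 0, 0, 0, 0], [0, 0, 0, 0, 0, 0]]])

```text
t: 21.7
ee_pos: [503.4, -74.8, 127.8]
ee_rot: [-0.12, 3.139, -0.0]
contact_force: [-0.5, 0.4, 2.1]
finger_gap: 0.4
```

Request:
send_rows(steps=[[[0, 0, 0.005, 0, 0, 0], [0, 0, 0.005, 0, 0, 0], [0, 0, 0, 0, 0, 0], [0, 0, 0, 0, 0, 0]]])

```text
t: 22.03
ee_pos: [503.4, -74.9, 125.5]
ee_rot: [0.12, -3.139, 0.0]
contact_force: [-2.7, 0.4, 4.6]
finger_gap: 0.7
```

Lid now rests on the seal (about 4.6 N). Lift off, turn the jaws to the tab direction, open, and shift aside for a clear look at the knob.

Request:
send_rows(steps=[[[0, 0, -0.03, 0, 0, 0], [0, 0, -0.12, 0, 0, 1], [0, 0, -0.14, 0, 0, 1], [0, 0, -0.14, 0, 0, 1], [0, 0, -0.14, 0, 0, 1], [0, 0, -0.1, 0, 0, 1], [0, 0, 0, 0, 0, 1], [0, 0, 0, 0, 0, 1], [0, 0, 0, 0, 0, 1], [0, 0, 0, 0, 0, 1], [0, 0, 0, 0, 0, 1], [0, 0, 0, 0, 0, 1], [0, 0, 0, 0, 0, 1], [0, 0, 0, 0, 0, 1], [0, 0, 0, 0, 0, 1], [0, 0, 0, 0, 0, 1], [0, 0, 0, 0, 0, 1], [0, 0, 0, 0, 0, 1], [0, 0, 0, 0, 0, 0.6], [0, 0, 0, 0, 0, 0]]])

```text
t: 23.7
ee_pos: [503.5, -74.8, 292.9]
ee_rot: [2.431, 1.99, 0.0]
contact_force: [-0.0, 0.9, -0.1]
finger_gap: 0.5
```

Request:
send_rows(steps=[[[0.15, 0, 0, 0, 0, 0], [0.15, 0, 0, 0, 0, 0], [0.15, 0, 0, 0, 0, 0], [0.15, 0, 0, 0, 0, 0], [0.15, 0, 0, 0, 0, 0], [0.15, 0, 0, 0, 0, 0], [0, 0, 0, 0, 0, 0]]], fingers=0)

```text
t: 24.28
ee_pos: [547.1, 152.0, 292.2]
ee_rot: [-2.418, -2.002, -0.002]
contact_force: [0.9, -0.6, -0.1]
finger_gap: 42.4
```

```bash
cat > kn.py <<'E'
from go import *
def red(n,win):
    im=vision.grab_frame(n); save(im,f"k_{n}.png"); u0,u1,v0,v1=win; w=im[v0:v1,u0:u1].astype(int)
    m=((w[...,0]>90)&(w[...,0]>2.0*w[...,1])&(w[...,0]>1.8*w[...,2])).astype(np.uint8); k,l,s,c=cv2.connectedComponentsWithStats(m)
    return [(int(s[i,4]),np.round(c[i]+[u0,v0],1),s[i,:4]) for i in range(1,k) if s[i,4]>5]
if __name__=="__main__":
    delta(T(p,[L(.03,167,0,24)])[0]+[0,0,30-28],p[2]-.27)
    print("pred",{n:(proj(n,T(p,[L(.03,167+24*.963,6.4,41),L(.03,167-24*.963,-6.4,41),L(.03,167,0,24),L(.03,167,0,56)]))) for n in("scene","top")})
    print("scene",red("scene",(285,355,180,235))); print("top",red("top",(300,375,180,235)))
    for n in ("scene","top"):
        for q in ("knob","knob_skirt"):
            for d in vision.cut_out(q,n)[:1]:
                ys,xs=np.nonzero(d["pixels"]); print(n,q,d["conf"],np.round(d["rect"],1),xs.mean(),ys.mean())
    im=cv2.cvtColor(cv2.imread("pics/k_scene.png"),cv2.COLOR_BGR2RGB); print([edge(im,y)[:3] for y in (135,120,100,-100,-120)])
E
python3 kn.py
```

```text
t 24.28 pos [547.103 151.971 292.168] phi -0.18793753047747813 tilt [-0.001  0.002 -1.   ] F [ 0.936 -0.566 -0.099] gap 42.399234489022795 j6 0.3671265516485949
goal [577.26  -68.714 174.998] tool delta mm [-211.43    70.982  116.615] frac [-0.846  0.284  0.466]
wz total frac (6deg) 0.05289251591594596
pred {'scene': array([[318.772, 208.837],
       [314.557, 185.141],
       [315.862, 200.637],
       [317.349, 193.342]]), 'top': array([[333.88 , 226.049],
       [338.026, 203.821],
       [335.395, 216.28 ],
       [336.478, 213.622]])}
scene [(9, array([321.3, 183.8]), array([35,  2,  3,  5], dtype=int32))]
top [(57, array([337.3, 205.3]), array([31, 23, 13,  6], dtype=int32)), (65, array([333.6, 223.3]), array([28, 40, 13,  7], dtype=int32)), (6, array([358.8, 222.3]), array([57, 42,  4,  2], dtype=int32))]
scene knob 0.78 [330.4 197.4  26.5  31. ] 331.4050279329609 193.74581005586592
scene knob_skirt 0.52 [331.1 196.1  21.5  29.9] 331.2688524590164 193.91475409836065
top knob 0.65 [336.4 215.3  44.8  44.5] 334.0632823365786 216.45271210013908
top knob_skirt 0.65 [335.6 215.4  44.1  40.8] 333.9568655643422 216.254493170381
[[(np.float64(0.15), 26.7), (np.float64(0.16), 26.5), (np.float64(0.17), 25.9)], [(np.float64(0.14), 22.5), (np.float64(0.13), 21.2), (np.float64(0.15), 21.0)], [(np.float64(0.89), 11.2), (np.float64(0.88), 9.9), (np.float64(0.87), 5.9)], [(np.float64(0.05), 153.4), (np.float64(0.04), 153.0), (np.float64(0.03), 151.1)], [(np.float64(0.39), 143.0), (np.float64(0.4), 141.5), (np.float64(0.41), 128.7)]]
```

Top view: the red tabs at (333.6,223.3) and (337.3,205.3) put the knob axis within 2 mm of the model. Go above the knob with the jaws at about 65 mm.

Request:
send_rows(steps=[[[-0.141, 0.047, 0, 0, 0, 0], [-0.141, 0.047, 0, 0, 0, 0], [-0.141, 0.047, 0, 0, 0, 0], [-0.141, 0.047, 0, 0, 0, 0], [-0.141, 0.047, 0, 0, 0, 0], [-0.138, 0.048, 0, 0, 0, 0.05], [0, 0, 0.13, 0, 0, 0], [0, 0, 0.13, 0, 0, 0], [0, 0, 0.1, 0, 0, 0], [0, 0, 0.06, 0, 0, 0], [0, 0, 0, 0, 0, 0], [0, 0, 0, 0, 0, 0]]], fingers=0.3)

```text
t: 25.58
ee_pos: [574.7, -75.5, 187.4]
ee_rot: [-2.434, -1.985, 0.002]
contact_force: [-0.4, 0.0, 0.2]
finger_gap: 65.3
```

Run:
```python
from go import *
delta(np.array([577.2,-67.8,146]),p[2]-.27)
```

```text
t 25.58 pos [574.679 -75.538 187.372] phi -0.2023818642417138 tilt [-0.002  0.    -1.   ] F [-0.368  0.046  0.181] gap 65.28400894251088 j6 -0.016687474833215667
goal [577.2 -67.8 146. ] tool delta mm [ 8.089  0.98  41.37 ] frac [0.032 0.004 0.165]
wz total frac (6deg) -0.08504071117889274
```

Request:
send_rows(steps=[[[0.032, 0.004, 0, 0, 0, -0.08], [0, 0, 0, 0, 0, 0], [0, 0, 0.04, 0, 0, 0], [0, 0, 0.04, 0, 0, 0], [0, 0, 0.04, 0, 0, 0], [0, 0, 0.028, 0, 0, 0], [0, 0, 0.01, 0, 0, 0], [0, 0, 0, 0, 0, 0], [0, 0, 0, 0, 0, 0]]])

```text
t: 26.33
ee_pos: [578.0, -67.0, 148.0]
ee_rot: [-2.425, -1.997, 0.001]
contact_force: [0.3, 0.4, 0.1]
finger_gap: 65.2
```

Request:
send_rows(steps=[[[0, 0, 0.006, 0, 0, 0], [0, 0, 0, 0, 0, 0], [0, 0, 0, 0, 0, 0]]])

```text
t: 26.58
ee_pos: [578.4, -67.0, 147.1]
ee_rot: [2.424, 1.997, 0.001]
contact_force: [0.0, 0.2, -0.5]
finger_gap: 65.0
```

Run:
```python
from go import *
delta(np.array([577.2,-67.8,142]),p[2]-.27)
```

```text
t 26.58 pos [578.43  -67.03  147.112] phi -0.19269374340265394 tilt [ 0.001 -0.    -1.   ] F [ 0.006  0.192 -0.502] gap 64.95317652913396 j6 -0.010705636238257642
goal [577.2 -67.8 142. ] tool delta mm [-0.991 -1.064  5.111] frac [-0.004 -0.004  0.02 ]
wz total frac (6deg) 0.00747402806958946
```

Request:
send_rows(steps=[[[-0.002, -0.004, 0.008, 0, 0, 0], [0, 0, 0, 0, 0, 0], [0, 0, 0, 0, 0, 0]]])

```text
t: 26.83
ee_pos: [577.0, -67.3, 144.6]
ee_rot: [-2.425, -1.997, 0.0]
contact_force: [-0.6, -0.3, 0.6]
finger_gap: 65.3
```

Request:
send_rows(steps=[[[0, 0, 0.008, 0, 0, 0], [0, 0, 0, 0, 0, 0], [0, 0, 0, 0, 0, 0]]])

```text
t: 27.08
ee_pos: [577.1, -67.3, 142.8]
ee_rot: [2.425, 1.997, -0.0]
contact_force: [-1.6, -0.2, 1.6]
finger_gap: 65.0
```

Request:
send_rows(steps=[[[0, 0, 0.008, 0, 0, 0], [0, 0, 0, 0, 0, 0], [0, 0, 0, 0, 0, 0]]])

```text
t: 27.33
ee_pos: [576.9, -67.3, 141.1]
ee_rot: [-2.425, -1.997, 0.0]
contact_force: [-2.9, 0.7, 4.4]
finger_gap: 64.9
```

Request:
send_rows(steps=[[[0, 0, 0, 0, 0, 0], [0, 0, 0, 0, 0, 0], [0, 0, 0, 0, 0, 0], [0, 0, 0, 0, 0, 0], [0, 0, 0, 0, 0, 0], [0, 0, 0, 0, 0, 0]]], fingers=0.57, force=14)

```text
t: 27.83
ee_pos: [577.6, -67.2, 141.3]
ee_rot: [2.424, 1.997, 0.002]
contact_force: [0.1, 0.8, 5.1]
finger_gap: 40.6
```

Run:
```python
from go import *
s=monitor.observe(); delta(np.array([577.2,-67.8,142])); Rm=R.from_rotvec(s["ee_rot"]); print("F tool",Rm.inv().apply(s["contact_force"]),"tau",s["wrist_torque"])
```

```text
t 27.83 pos [577.639 -67.239 141.278] phi -0.19258918931222066 tilt [ 0.001 -0.    -1.   ] F [0.127 0.843 5.134] gap 40.643442224221374 j6 -0.011611025126929223
goal [577.2 -67.8 142. ] tool delta mm [-0.635 -0.322 -0.723] frac [-0.003 -0.001 -0.003]
F tool [ 0.853 -0.03  -5.134] tau [ 0.041  0.252 -0.067]
```

Request:
send_rows(steps=[[[0, 0, 0.004, 0, 0, 0], [0, 0, 0.004, 0, 0, 0], [0, 0, 0, 0, 0, 0], [0, 0, 0, 0, 0, 0]]], fingers=0.595)

```text
t: 28.17
ee_pos: [578.2, -67.3, 140.1]
ee_rot: [2.423, 1.996, 0.003]
contact_force: [-0.1, 0.6, 9.0]
finger_gap: 38.3
```

Request:
send_rows(steps=[[[0, 0, 0.004, 0, 0, 0], [0, 0, 0.004, 0, 0, 0], [0, 0, 0, 0, 0, 0], [0, 0, 0, 0, 0, 0]]])

```text
t: 28.5
ee_pos: [578.4, -67.5, 139.0]
ee_rot: [2.423, 1.996, 0.004]
contact_force: [-3.1, 1.3, 13.1]
finger_gap: 37.9
```

Request:
send_rows(steps=[[[0, 0, 0.004, 0, 0, 0], [0, 0, 0, 0, 0, 0.5], [0, 0, 0, 0, 0, 0.5], [0, 0, 0, 0, 0, 0.5], [0, 0, 0, 0, 0, 0.5], [0, 0, 0, 0, 0, 0.5], [0, 0, 0, 0, 0, 0.5], [0, 0, 0, 0, 0, 0], [0, 0, 0, 0, 0, 0]]])

```text
t: 29.25
ee_pos: [578.6, -67.8, 138.5]
ee_rot: [2.705, 1.591, 0.004]
contact_force: [-4.4, 0.6, 15.8]
finger_gap: 38.5
```

Run:
```python
from go import *
s=monitor.observe(); delta(np.array([577.2,-67.8,142]),p[2]-.27-1.30); Rm=R.from_rotvec(s["ee_rot"]); print("F tool",Rm.inv().apply(s["contact_force"]),"tau",s["wrist_torque"])
```

```text
t 29.25 pos [578.612 -67.783 138.501] phi -0.5072979236877607 tilt [ 0.004 -0.001 -1.   ] F [-4.426  0.589 15.818] gap 38.46592611412791 j6 0.30296500584311
goal [577.2 -67.8 142. ] tool delta mm [-0.697 -1.212 -3.504] frac [-0.003 -0.005 -0.014]
wz total frac (6deg) 9.41731096465251
F tool [ -1.621  -4.091 -15.836] tau [-0.105  0.744 -0.036]
```

Request:
send_rows(steps=[[[0, 0, 0.002, 0, 0, 0.5], [0, 0, 0.001, 0, 0, 0.5], [0, 0, 0, 0, 0, 0.5], [0, 0, 0, 0, 0, 0.5], [0, 0, 0, 0, 0, 0], [0, 0, 0, 0, 0, 0]]])

```text
t: 29.75
ee_pos: [578.7, -68.0, 138.3]
ee_rot: [2.857, 1.3, 0.005]
contact_force: [-5.6, -0.3, 18.9]
finger_gap: 38.3
```

```bash
cat > q.py <<'E'
from go import *
a=[]
for i in range(1):
    s=monitor.observe(); a.append(s["contact_force"])
delta(np.array([577.2,-67.8,138]),p[2]-.27-1.30); Rm=R.from_rotvec(s["ee_rot"]); print("F tool",Rm.inv().apply(s["contact_force"]),"tau",s["wrist_torque"])
E
python3 q.py
```

```text
t 29.75 pos [578.655 -68.018 138.348] phi -0.7168170454549619 tilt [ 0.004 -0.002 -1.   ] F [-5.648 -0.253 18.882] gap 38.28260195549089 j6 0.5123593783915877
goal [577.2 -67.8 138. ] tool delta mm [-0.792 -1.242  0.341] frac [-0.003 -0.005  0.001]
wz total frac (6deg) 7.416550730561144
F tool [ -3.87   -4.012 -18.906] tau [-0.175  1.129 -0.049]
```

Request:
send_rows(steps=[[[0, 0, 0, 0, 0, 0.5], [0, 0, 0, 0, 0, 0.5], [0, 0, 0, 0, 0, 0.5], [0, 0, 0, 0, 0, 0.5], [0, 0, 0, 0, 0, 0.5], [0, 0, 0, 0, 0, 0], [0, 0, 0, 0, 0, 0]]])

```text
t: 30.33
ee_pos: [578.6, -68.3, 138.0]
ee_rot: [3.002, 0.915, 0.005]
contact_force: [-4.9, -1.4, 17.0]
finger_gap: 38.1
```

```bash
python3 q.py
```

```text
t 30.33 pos [578.558 -68.293 137.973] phi -0.9788908245073299 tilt [ 0.004 -0.002 -1.   ] F [-4.925 -1.411 16.97 ] gap 38.096629138101946 j6 0.7742794055159467
goal [577.2 -67.8 138. ] tool delta mm [-0.852 -1.166 -0.033] frac [-0.003 -0.005 -0.   ]
wz total frac (6deg) 4.9139304871036895
F tool [ -4.836  -1.512 -16.986] tau [-0.339  0.885 -0.135]
```

Request:
send_rows(steps=[[[0, 0, 0, 0, 0, 0.5], [0, 0, 0, 0, 0, 0.5], [0, 0, 0, 0, 0, 0.5], [0, 0, 0, 0, 0, 0.5], [0, 0, 0, 0, 0, 0.5], [0, 0, 0, 0, 0, 0.5], [0, 0, 0, 0, 0, 0.5], [0, 0, 0, 0, 0, 0.5], [0, 0, 0, 0, 0, 0], [0, 0, 0, 0, 0, 0]]])

```text
t: 31.17
ee_pos: [578.4, -68.6, 137.9]
ee_rot: [3.127, 0.271, 0.005]
contact_force: [-5.6, -2.9, 16.9]
finger_gap: 38.1
```

```bash
python3 q.py
```

```text
t 31.17 pos [578.359 -68.645 137.888] phi -1.3979019232654397 tilt [ 0.004 -0.002 -1.   ] F [-5.611 -2.855 16.936] gap 38.062630048343415 j6 1.1931221335895397
goal [577.2 -67.8 138. ] tool delta mm [-0.996 -1.031 -0.118] frac [-0.004 -0.004 -0.   ]
wz total frac (6deg) 0.9126692324405177
F tool [ -5.966   1.898 -16.949] tau [-0.504  1.033 -0.166]
```

Request:
send_rows(steps=[[[0, 0, 0, 0, 0, 0.4], [0, 0, 0, 0, 0, 0.4], [0, 0, 0, 0, 0, 0.2], [0, 0, 0, 0, 0, 0], [0, 0, 0, 0, 0, 0]]])

```text
t: 31.58
ee_pos: [578.3, -68.7, 137.9]
ee_rot: [3.137, 0.107, 0.005]
contact_force: [-5.8, -3.4, 17.0]
finger_gap: 37.9
```

```bash
python3 q.py
```

```text
t 31.58 pos [578.283 -68.733 137.865] phi -1.5023881192478534 tilt [ 0.003 -0.003 -1.   ] F [-5.844 -3.401 17.017] gap 37.92962203523786 j6 1.2975612196114996
goal [577.2 -67.8 138. ] tool delta mm [-1.017 -1.005 -0.141] frac [-0.004 -0.004 -0.001]
wz total frac (6deg) -0.08510044208766081
F tool [ -6.008   3.04  -17.028] tau [-0.646  1.163 -0.024]
```

Request:
send_rows(steps=[[[0, 0, 0, 0, 0, 0.2], [0, 0, 0, 0, 0, 0], [0, 0, 0, 0, 0, 0]]])

```text
t: 31.83
ee_pos: [578.3, -68.7, 137.9]
ee_rot: [3.138, 0.075, 0.005]
contact_force: [-6.7, -3.6, 16.9]
finger_gap: 37.7
```

```bash
python3 q.py
```

```text
t 31.83 pos [578.261 -68.661 137.852] phi -1.522989895498639 tilt [ 0.003 -0.002 -1.   ] F [-6.704 -3.631 16.88 ] gap 37.71057759938631 j6 1.318264906738598
goal [577.2 -67.8 138. ] tool delta mm [-1.018 -0.91  -0.154] frac [-0.004 -0.004 -0.001]
wz total frac (6deg) -0.2818329136948046
F tool [ -6.816   3.351 -16.894] tau [-0.6    1.145  0.182]
```

Request:
send_rows(steps=[[[0, 0, 0, 0, 0, 0.2], [0, 0, 0, 0, 0, 0], [0, 0, 0, 0, 0, 0]]])

```text
t: 32.08
ee_pos: [578.4, -68.5, 137.9]
ee_rot: [3.139, 0.043, 0.006]
contact_force: [-5.5, -3.0, 17.1]
finger_gap: 37.6
```

```bash
python3 q.py
```

```text
t 32.08 pos [578.414 -68.466 137.876] phi -1.5436365000615035 tilt [ 0.004 -0.002 -1.   ] F [-5.455 -3.033 17.134] gap 37.60812643300726 j6 1.3390168171411945
goal [577.2 -67.8 138. ] tool delta mm [-1.195 -0.698 -0.13 ] frac [-0.005 -0.003 -0.001]
wz total frac (6deg) -0.47899346414942173
F tool [ -5.474   2.923 -17.147] tau [-0.467  1.024  0.364]
```

Request:
send_rows(steps=[[[0, 0, 0, 0, 0, 0], [0, 0, 0, 0, 0, 0], [0, 0, 0, 0, 0, 0], [0, 0, 0, 0, 0, 0], [0, 0, 0, 0, 0, 0]]], fingers=0.3)

```text
t: 32.5
ee_pos: [579.3, -68.4, 137.9]
ee_rot: [3.139, 0.042, 0.009]
contact_force: [-0.2, -2.2, 14.7]
finger_gap: 63.9
```

Request:
send_rows(steps=[[[0, 0, -0.02, 0, 0, 0], [0, 0, -0.06, 0, 0, 0], [0, 0, -0.12, 0, 0, 0], [0, 0, -0.15, 0, 0, 0], [0, 0, -0.15, 0, 0, 0], [0, 0, -0.1, 0, 0, 0], [0, -0.15, 0, 0, 0, 0], [0, -0.15, 0, 0, 0, 0], [0, -0.15, 0, 0, 0, 0], [0, -0.15, 0, 0, 0, 0], [0, -0.15, 0, 0, 0, 0], [0, -0.15, 0, 0, 0, 0], [0, 0, 0, 0, 0, 0], [0, 0, 0, 0, 0, 0]]])

```text
t: 33.67
ee_pos: [570.3, 159.6, 284.1]
ee_rot: [3.141, 0.049, -0.002]
contact_force: [0.1, -0.0, -0.2]
finger_gap: 64.9
```

Run:
```python
from kn import *
st()
T0=lambda n,th,rr,al:[proj(n,T(p,[L(th,167-rr*np.cos(a),-rr*-np.sin(a)*-1,41) for a in al]))]
print("top",red("top",(295,380,180,240))); print("scene",red("scene",(285,360,175,240)))
print("pred locked tabs top (+y,-y faces) h52:",proj("top",T(p,[L(0,167,24,52),L(0,167,-24,52),L(0,167,0,52)])))
a=vision.grab_frame("scene")[160:260,240:400]; b=vision.grab_frame("top")[165:265,255:415]
save(np.vstack([cv2.resize(a,None,fx=3,fy=3,interpolation=3),cv2.resize(b,None,fx=3,fy=3,interpolation=3)]),"final.png")
```

```text
{'t': 33.667, 'joint_positions': [0.186, 0.092, 1.361, 0.0, 1.69, 1.726], 'joint_vel': [-0.054, -0.01, 0.008, -0.015, 0.002, -0.017], 'effort': [2.316, -54.704, -50.234, 0.472, -0.103, 0.386], 'ee_pos': [570.322, 159.625, 284.07], 'ee_rot': [3.141, 0.049, -0.002], 'contact_force': [0.133, -0.038, -0.242], 'wrist_torque': [-0.058, 0.083, 0.05], 'finger_gap': 64.87}
top [(64, array([344.6, 214.8]), array([47, 29,  6, 13], dtype=int32)), (64, array([326. , 215.9]), array([29, 30,  6, 13], dtype=int32)), (8, array([358. , 222.5]), array([61, 42,  5,  2], dtype=int32))]
scene [(75, array([326.8, 192.8]), array([37, 11, 10, 14], dtype=int32))]
pred locked tabs top (+y,-y faces) h52: [[324.67  215.955]
 [347.797 214.23 ]
 [336.23  215.092]]
```

View pics/final.png

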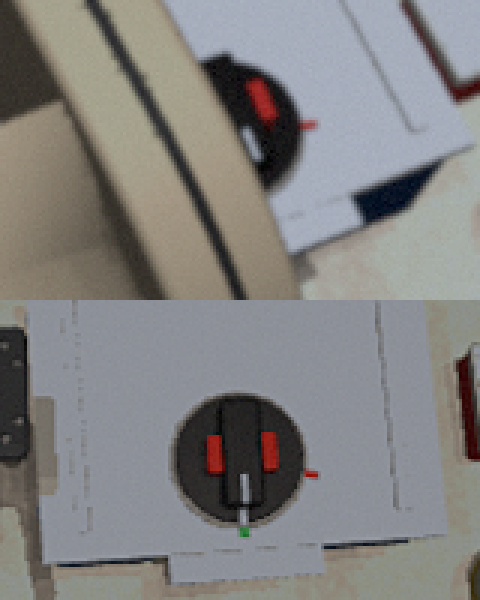

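The top view shows the lid flat and closed with the pointer at the green mark. Both red tabs stand out equally, about 24 px across and 6 px each, the same as at rest before. The robot is clear of everything.

```bash
python3 -c "
from station import arm,monitor
print(monitor.observe()['contact_force']); print(arm.sign_off())"
```

```text
[-0.26623086  0.10169948 -0.69900143]
the job is handed in; nothing more can be done
None
```

The sample carrier is closed and locked, and I handed the job in at about 34 s of robot time with the arm clear of everything.

**What was done:**
- **Lid:** lowered onto the seal by the lip, with about 4.6 N measured at most.
- **Knob:** both tabs pinched to about 38 mm across with the grip set to 14 N. The knob turned clockwise with the lid pressed down at about 17 N, highest reading 18.9 N. I stopped when the torque rose against the stop, then opened the jaws before lifting off.

**Last checks:**
- The top view shows the lid flat and the pointer on the green mark.
- Both tabs stand out equally, spanning 24 px, the same as at rest before.
- The contact force is about 0 N.

**What disagreed or failed:**
- **Tip height:** the fingertips stood about 36 mm higher than the stated tool geometry implied. My first two tries at the lip missed because of this, without touching or moving the lid.
- **Bench contact:** to find the offset I touched the bench in front of the carrier. That probe reached 65 N vertical, about 72 N in total, before I backed off. It is under the 120 N wrist limit. I assumed the fingertips made the contact; the 40 N limit applies to the gripper's body.
- **Not measured:** the bumper squeeze and the load on each tab can't be read directly. I judged both only from the wrist force, the grip setting and the jaw gap.
- **Other objects:** the arm made no contact with the pipette stand, bottle or tip box that I noticed. I made no separate check at the end that they had not moved.

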